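# Gauge and sort carved blanks

## Task

Gauge the carved wooden blanks one at a time, from the palest wood to the darkest: slide each into the lever gauge up to its end stop, press the red-handled lever down just until it firms up on the wood, without forcing it, keep it there for a moment and note how far it travelled. If it stops at the green band the blank is full thickness and goes flat into a tray slot of its own; if it stops at the red band it is thin and goes into the red reject bin. When all are sorted, swing the brass keeper bar shut until it snaps into its catch, and leave the lever up and the other tools on the bench alone.

Things in the scene. Friction and masses are not known exactly. Their poses are not given: they have to be found in the camera images.
- maple_c (a point): blank of cream maple (the palest): bar 140 mm long (its x), 34 mm wide (its y), low scroll on the middle of its top, two alike plain ends. Either full thickness (25 mm) or thin (18 mm), which the gauge is to tell; about 75 or 55 g. Point: centre line, mid-length, 10 mm above its underside whatever the thickness. Starts flat on the bench right of the gauge. May be absent.
- oak_c (a point): blank of golden oak (second palest): bar 140 mm long (its x), 34 mm wide (its y), low scroll on the middle of its top, two alike plain ends. Either full thickness (25 mm) or thin (18 mm), which the gauge is to tell; about 75 or 55 g. Point: centre line, mid-length, 10 mm above its underside whatever the thickness. Starts flat on the bench right of the gauge. May be absent.
- cherry_c (a point): blank of red-brown cherry (second darkest): bar 140 mm long (its x), 34 mm wide (its y), low scroll on the middle of its top, two alike plain ends. Either full thickness (25 mm) or thin (18 mm), which the gauge is to tell; about 75 or 55 g. Point: centre line, mid-length, 10 mm above its underside whatever the thickness. Starts flat on the bench right of the gauge. May be absent.
- walnut_c (a point): blank of blackish-brown walnut (the darkest): bar 140 mm long (its x), 34 mm wide (its y), low scroll on the middle of its top, two alike plain ends. Either full thickness (25 mm) or thin (18 mm), which the gauge is to tell; about 75 or 55 g. Point: centre line, mid-length, 10 mm above its underside whatever the thickness. Starts flat on the bench right of the gauge. May be absent.
- nest (a point): lever gauge (fixed): where the middle of a fully inserted blank's underside lies. The gauge's floor is a plate 6 mm above the bench; its channel runs along this frame's x, 44 mm wide between fences whose tops are 4 mm above the floor, open towards -x, where blanks slide in; the fences run from 34 mm behind to 71 mm ahead (+x) of this point
- stop (a point): middle of the foot of the gauge's end stop (14 mm tall above the floor), 70.5 mm ahead (+x) of nest. The lever's arm (18 mm wide) crosses above the channel 52 mm ahead of nest, the black foot hanging about 50 mm above the floor with the lever up: lower a blank at least 50 mm short of nest, held about 33 mm behind its middle, and slide it in under the arm
- foot (a point): the black round foot of the lever (18 mm across), which comes down on the blank's far end, 52 mm ahead of nest, 80 mm from the pivot. This point is the middle of its underside. The pivot is to the left of the channel; the handle is to the right
- lever_press (a point): middle of the top of the red round handle (22 mm thick, 62 mm long) of the gauge's blue lever, the place to press straight down; 170 mm from the pivot. About 121 mm above the bench with the lever up; goes down about 51 mm until it firms up on a full-thickness blank, about 65 mm on a thin one, shifting less than 14 mm sideways
- lever (a joint): travel of the gauge lever, rad: 0 up at rest, grows as pressed, at most 0.52. A spring (about 1.5 N at the handle at first, 4 N when down) lifts it when let go. Firms up at about 0.30 (within 0.03) on a full-thickness blank (black pointer at the scale plate's green band), about 0.39 (within 0.03) on a thin one (red band), past 0.48 on nothing. 10 to 20 N at the handle is ample; the foot bears twice the excess
- slot_a (a point): middle of the floor of one of the two slots of the plywood keeper tray (fixed), the one nearer the keeper's hinge: 156 mm long (x) and 46 mm wide (y), floor 4 mm above the bench, walls 6 mm above the floor. One blank lies in each slot, lengthwise.
- slot_b (a point): middle of the floor of the tray's other slot, the same in size, 64 mm towards +y of slot_a; the keeper's catch stands beyond it.
- keeper (a joint): brass keeper bar of the tray, turning level about an upright hinge, rad: 0 shut across both slots, grows as it opens (clockwise from above), at most 1.75. It stays where it is left. A sprung ball catch resists (a few N at the knob) from 0.10 to 0.05; past it the bar snaps to 0. The bar's underside is 36 mm above the bench.
- keeper_knob (a point): middle of the black upright round knob (15 mm thick, 32 mm tall, its foot 44 mm and its top 76 mm above the bench) near the end of the keeper bar, 160 mm from the hinge
- keeper_hinge (a point): axis of the keeper's hinge, at the height of the knob's middle; it is fixed to the tray, x along the slots. With the bar shut the knob is 160 mm from it along +y of this frame, with the bar open 1.57 along +x.
- bin_in (a point): red reject bin (fixed): middle of its inner floor, 5 mm above the bench. Inside it is 120 mm (x) by 175 mm (y), its rim 35 mm above the bench. Blanks lie in it along y, side by side or on one another.
- wax_tin: bystander: yellow tin, 60 mm across, 35 mm tall; origin under its centre
- gouge_1: bystander: carving gouge, 240 mm long, 27 mm thick, lying beyond the gauge
- gouge_2: bystander: another gouge beside it
- mallet: bystander: wooden carver's mallet standing on its head, 90 mm across, 230 mm tall
- oil_jar: bystander: amber jar, 60 mm across, 85 mm tall
- brush: bystander: bench brush lying left of the tray

How it is judged:
By the outcome, as a careful person would: the job done as asked, in the order asked, and still so for the second after the job is handed in, with the robot touching nothing.
Of maple, oak, cherry, walnut only 2 to 3 are there at a start; the rules pass over those that are not, and their reading is None.
At some moment in a run one of maple, oak, cherry, walnut may be knocked a few centimetres aside while the robot is not near it.
It also fails if it takes over 210 s, if anything falls off the work surface, if the arm or the gripper's body presses on something with over 40 N, if the wrist force passes 120 N, or if a joint passes its speed limit or range.

## Robot

A 6-joint arm with a two-finger parallel gripper is mounted at the origin on the work surface. World frame = base frame: x ahead of the robot, y to its left, z up, the work surface at z = 0. Lengths are in m, angles in rad, forces in N, time in s.
With the tool pointing down it reaches from about 0.275 to 0.775 m from the base axis. Payload 14.6 kg.
Tool frame: the origin (TCP) lies midway between the tips of the shut fingers; the grasp point (between the pads) lies 19 mm behind it; z points along the fingers, y is the line along which they close (so a half turn about z gives the same grasp; the last joint's range is limited). The gripper opens to 85 mm and grips with 20 to 120 N. Pads are 22 mm wide; open, the fingers measure 114 mm over their backs; the gripper's body (76 mm by 85 mm) begins 54 mm behind the grasp point. The pads swing forward as they close: fully open they stand 13 mm farther back than shut.
Start: joints at [-1.333, 0.263, -0.048, 1.259, 0, 1.415], TCP at [0.201, -0.485, 0.198] pointing down, gripper open.
Joint ranges: [-2.65, 2.65], [-0.89, 1.7], [-1.18, 1.37], [-2.13, 2.11], [-1.35, 1.29], [-3.14, 3.14]. Speed limits (rad/s): [1.89, 1.89, 2.57, 2.79, 3.14, 3.14].

## Interface

Orientations are given as [roll, pitch, yaw] about the fixed x, y, z axes, in that order (R = Rz(yaw) Ry(pitch) Rx(roll)).
In Python, from cell import robot, imaging gives the robot as it stands.
- The arm moves only by the tool drive_tool, never from a script. Its argument "steps" is a list of rows, each a list of 3 entries, a list of its own where there are three numbers: the closure, from 0 (fully open) to 1 (shut), then the shift along the world's x, y, z in mm, then the turn, a rotation vector about the world's x, y, z in degrees. A call has 1 to 12 rows; each row is the pose to reach, as a shift and turn from the pose commanded when the call began; what a row does not reach only later rows make up. A row lasts 1/10 s, in which the tool goes at most 50 mm and 8.59 degrees, less where a joint would pass 70% of its speed; a pose out of reach is approached as far as the arm can. A call with a gripper value outside its range is refused whole. The fingers move at their own pace and stop on an object; "force" is the grip in N (left out, the last holds). Time passes only in rows, so rows that repeat a pose let the fingers close. It gives the time, the measured TCP pose, the force, the opening and the grip force at its end, in the units of the state.
- robot.read_state(): the state, without advancing time (a new reading comes with each control period).
- imaging.grab_frame(name): name is "side" or "top" or "wrist"; returns a dict with "frame" (384x512x3 uint8, red, green, blue), "fx", "fy", "cx", "cy" (pixels), "camera_from_world" (4x4, takes a point from world to camera coordinates). Camera axes: x right, y up, looking along -z (the intrinsics and any distortion apply to the point x, -y, -z); pixel columns grow to the right and rows downward; lengths in m; the calibration is good to about 2 mm. A picture is of the moment at which its call begins. There is no depth.
- robot.sign_off(): hands the job in; it is judged then, once.
The state is a dict: "time_s": time; "joint_positions": joint angles; "dq": joint speeds; "tau": joint torques, N m; "tool_pos": TCP position; "ee_rot": TCP orientation; "force": force on the tool from outside, world axes, zero at the start; "torque": the same for the moment, N m; "grip_width": finger opening in m; "gripper_force": force on a finger pad.
Only numpy, scipy, OpenCV 4.12 (cv2) and the standard library are available. Lean on these libraries where they do the work, as an engineer would, in place of code of your own. Each camera call takes 0.05 s, during which the arm holds its last target. There are 200 camera calls.

## Working session

There is one attempt and no reset: what is moved stays moved. The work goes in short steps, Python scripts to look and compute and a tool call to move; the robot and the scene stay as the last step left them, time stands still between calls to the robot, and variables do not carry over. Pictures are saved under pics/ and viewed, at most 14 in all, crops included, and the job is handed in when it is done.

Besides the shell and the picture viewer there is one more tool, called after "Request:" as name([rows], argument=value, ...), one row to a line, values as JSON. drive_tool: Moves the arm, as the interface text tells. Its arguments: {"type":"object","properties":{"steps":{"type":"array"},"force":{"type":"number"}},"required":["steps"]}

```bash
mkdir -p pics; ls
cat > h.py <<'E'
import numpy as np, cv2, json
from cell import robot, imaging
def grab(n,save):
    d=imaging.grab_frame(n); cv2.imwrite(f'pics/{save}.png',d['frame'][:,:,::-1])
    np.savez(f'pics/{save}.npz',**{k:v for k,v in d.items() if v is not None}); return d
def load(s): return np.load(f'pics/{s}.npz',allow_pickle=True)
def ray(d,u,v):
    M=np.array(d['camera_from_world']);R=M[:3,:3];t=M[:3,3]
    c=np.array([(u-d['cx'])/d['fx'],-(v-d['cy'])/d['fy'],-1.]);return -R.T@t,R.T@c
def onz(d,u,v,z):
    o,r=ray(d,u,v);return o+r*(z-o[2])/r[2]
def proj(d,p):
    M=np.array(d['camera_from_world']);c=M[:3,:3]@np.array(p)+M[:3,3]
    return np.array([d['cx']+d['fx']*c[0]/-c[2],d['cy']-d['fy']*c[1]/-c[2]])
def tri(*a):
    A=np.zeros((3,3));b=np.zeros(3)
    for d,u,v in a:
        o,r=ray(d,u,v);r=r/np.linalg.norm(r);P=np.eye(3)-np.outer(r,r);A+=P;b+=P@o
    return np.linalg.solve(A,b)
E
python3 - <<'E'
from h import *
for n in('side','top'):
    d=grab(n,n+'0');print(n,list(d.keys()),d['fx'],d['cx'],d['cy'],np.round(d['camera_from_world'],3).tolist())
    cv2.imwrite(f'pics/{n}0b.png',cv2.resize(d['frame'][:,:,::-1],(800,600),interpolation=cv2.INTER_CUBIC))
s=robot.read_state();print(s)
E
```

```text
pics
side ['frame', 'fx', 'fy', 'cx', 'cy', 'camera_from_world'] 435.3898279963954 252.7138208414343 191.3521816127128 [[-0.995, -0.099, -0.005, 0.59], [0.073, -0.766, 0.639, -0.095], [-0.067, 0.635, 0.769, -1.213], [0.0, 0.0, 0.0, 1.0]]
top ['frame', 'fx', 'fy', 'cx', 'cy', 'camera_from_world'] 497.0259234202599 249.97290263860484 196.20205117230648 [[-0.022, -1.0, 0.005, 0.054], [0.989, -0.021, 0.146, -0.595], [-0.146, 0.008, 0.989, -1.414], [0.0, 0.0, 0.0, 1.0]]
{'time_s': 0.1, 'joint_positions': array([-1.33331082e+00,  2.63513430e-01, -4.88488384e-02,  1.25942869e+00,
        2.46334530e-05,  1.41552182e+00]), 'dq': array([-0.00206135, -0.00015686,  0.00148066,  0.00090477, -0.00156779,
        0.00011465]), 'tau': array([ 5.03664021e-03, -6.38577604e+01,  3.85063648e+01,  9.96836694e-03,
        4.85286785e-05,  1.74412668e-05]), 'tool_pos': array([ 0.20088747, -0.48474667,  0.19806238]), 'ee_rot': array([-3.14061380e+00, -1.78157688e-04,  3.92759918e-01]), 'force': array([ 0.20609218, -0.35759516,  0.34942183]), 'torque': array([-0.04190891, -0.01343032,  0.02999858]), 'gripper_force': 0.0, 'grip_width': 0.08538375393758264}
```

View pics/top0b.png

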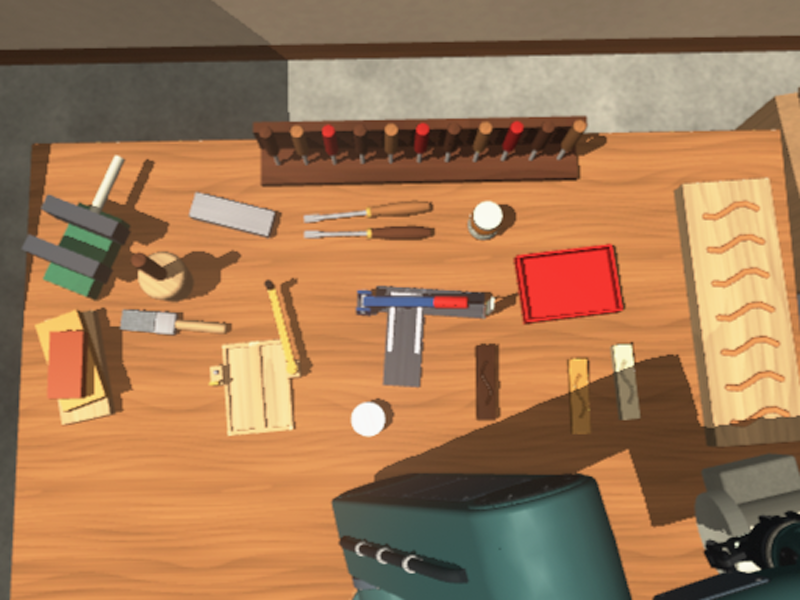

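View pics/side0b.png

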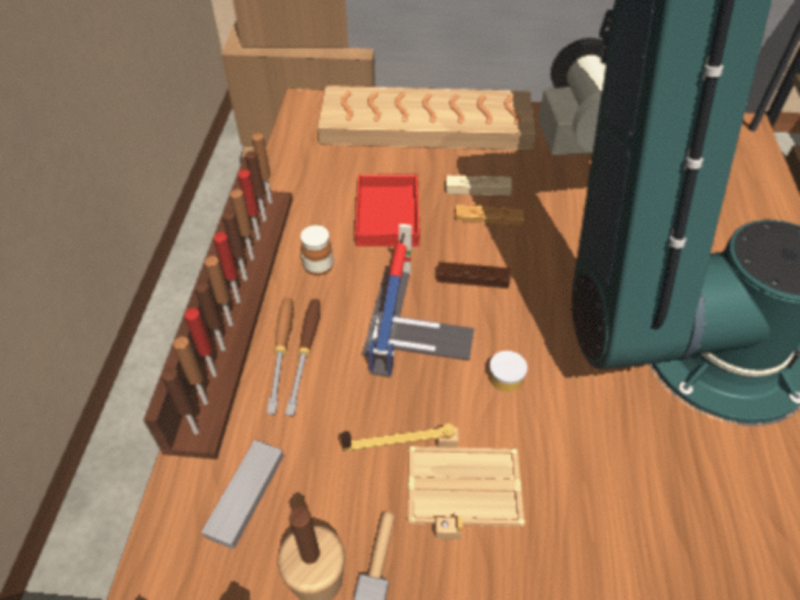

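Run:
```python
from h import *
a=cv2.imread('pics/top0.png')
b=a[150:285,220:400]; cv2.imwrite('pics/c1.png',cv2.resize(b,None,fx=4.4,fy=4.4,interpolation=cv2.INTER_CUBIC))
l=a[170:290,125:245]; s=cv2.imread('pics/side0.png')[255:355,210:345]
l=cv2.resize(l,(400,400),interpolation=cv2.INTER_CUBIC);s=cv2.resize(s,(400,296),interpolation=cv2.INTER_CUBIC)
o=np.zeros((400,800,3),np.uint8);o[:,:400]=l;o[:296,400:]=s;cv2.imwrite('pics/c2.png',o)
```

```text
(no output)
```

View pics/c1.png

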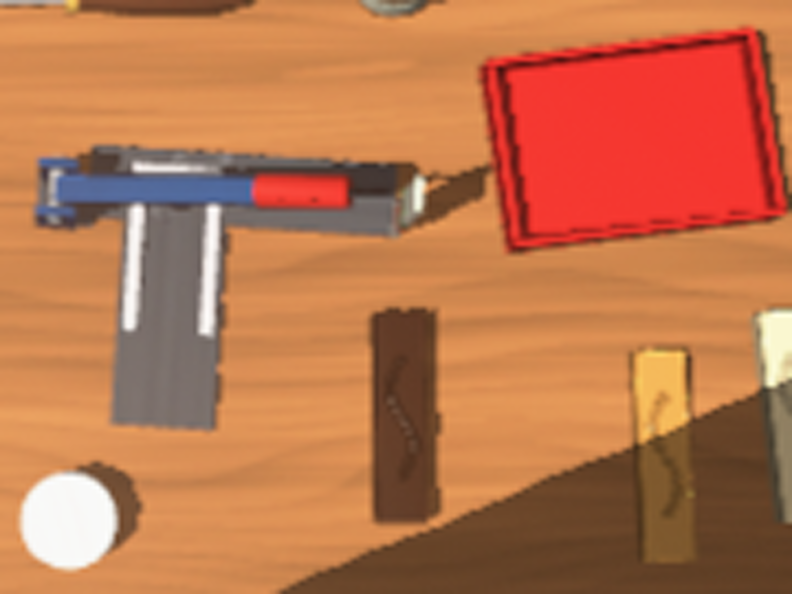

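View pics/c2.png

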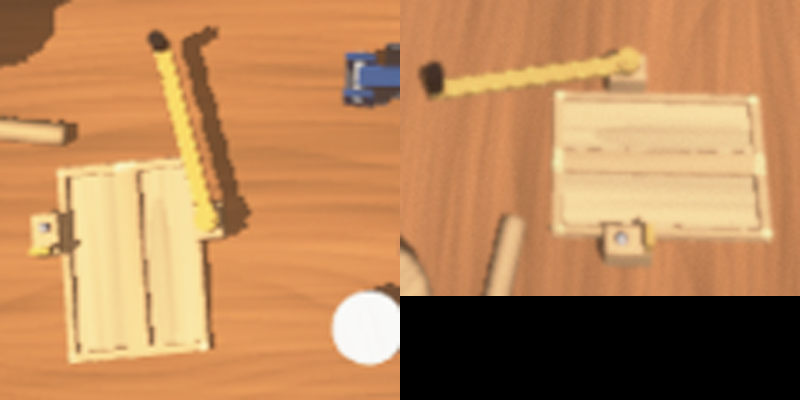

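```bash
cat > m.py <<'E'
from h import *
T=load('top0');S=load('side0')
c1=lambda x,y:((x+.5)/4.4-.5+220,(y+.5)/4.4-.5+150)
c2=lambda x,y:((x+.5)/3.3333-.5+125,(y+.5)/3.3333-.5+170)
s2=lambda x,y:((x-400+.5)/2.963-.5+210,(y+.5)/2.963-.5+255)
b=lambda x,y:((x+.5)/1.5625-.5,(y+.5)/1.5625-.5)
def P(n,f,pts,z,d=T):
    r=[onz(d,*f(*p),z)*1000 for p in pts]; print(n,[q[:2].round(0).tolist() for q in r]);return np.array(r)
E
python3 - <<'E'
from m import *
P('fenceL near/far, R near/far inner',c1,[(138,330),(144,207),(200,335),(206,207)],.010)
P('stop',c1,[(133,167),(207,169)],.020)
P('plate near',c1,[(113,424),(215,430)],.006)
P('handle ends',c1,[(255,192),(350,193)],.121)
P('bin',c1,[(483,65),(755,32),(790,212),(512,250)],.035)
P('walnut',c1,[(373,312),(436,310),(432,520),(375,520)],.022)
P('oak',c1,[(632,350),(690,350),(694,560),(642,560)],.022)
P('maple',b,[(614,345),(633,344),(639,417),(620,419)],.022)
P('tray',c2,[(58,170),(183,160),(212,347),(70,362)],.010)
P('div',c2,[(138,165),(152,347)],.010)
P('hinge',c2,[(207,220)],.044);P('knob',c2,[(158,40)],.076)
P('tray side',s2,[(557,93),(757,97),(770,237),(555,235)],.010,S)
print('knobtop tri',tri((T,*c2(158,40)),(S,*s2(430,70))).round(4))
print('handle red end tri',tri((T,*c1(350,193)),(S,*b(405,240))).round(4))
for n,t,s in [('oak nr',(642,560),(524,208)),]:
    print(n,tri((T,*c1(*t)),(S,*b(*s))).round(4))
print('walnut far R',tri((T,*c1(436,310)),(S,*b(439,264))).round(4))
E
```

```text
fenceL near/far, R near/far inner [[516.0, 40.0], [600.0, 34.0], [511.0, -2.0], [599.0, -8.0]]
stop [[626.0, 41.0], [623.0, -9.0]]
plate near [[453.0, 58.0], [447.0, -11.0]]
handle ends [[592.0, -35.0], [590.0, -95.0]]
bin [[688.0, -198.0], [707.0, -384.0], [583.0, -399.0], [562.0, -211.0]]
walnut [[523.0, -118.0], [524.0, -161.0], [384.0, -152.0], [385.0, -114.0]]
oak [[494.0, -291.0], [493.0, -330.0], [354.0, -324.0], [355.0, -290.0]]
maple [[517.0, -380.0], [519.0, -416.0], [381.0, -418.0], [379.0, -382.0]]
tray [[535.0, 364.0], [541.0, 252.0], [375.0, 227.0], [365.0, 352.0]]
div [[538.0, 292.0], [377.0, 280.0]]
hinge [[485.0, 227.0]]
knob [[639.0, 265.0]]
tray side [[543.0, 244.0], [376.0, 232.0], [367.0, 352.0], [534.0, 366.0]]
knobtop tri [0.6421 0.2654 0.0701]
handle red end tri [ 0.5855 -0.0933  0.1357]
oak nr [ 0.3574 -0.2819  0.0578]
walnut far R [ 0.5234 -0.1631  0.004 ]
```

Request:
drive_tool([
  [0,[50,20,0],[0,0,-7]],
  [0,[100,40,0],[0,0,-14]],
  [0,[150,60,0],[0,0,-21.7]],
  [0,[190,75,0],[0,0,-21.7]],
  [0,[215,85,-10],[0,0,-21.7]],
  [0,[215,85,-30],[0,0,-21.7]],
  [0,[215,85,-30],[0,0,-21.7]],
  [0,[215,85,-30],[0,0,-21.7]],
  [0,[215,85,-30],[0,0,-21.7]],
])

```text
time_s: 1.0
tool_pos: [0.4156, -0.4006, 0.1694]
ee_rot: [3.141, -0.001, 0.013]
force: [0.8, -1.2, 0.3]
grip_width: 0.0857
gripper_force: 0.0
```

Run:
```python
from h import *
d=grab('wrist','w1');M=d['camera_from_world'];print(robot.read_state()['tool_pos'],robot.read_state()['ee_rot'],(-M[:3,:3].T@M[:3,3]).round(3), (-M[2,:3]).round(3),d['fx'])
d2=grab('top','t1')
o=np.hstack([cv2.resize(d['frame'],(512,384)),cv2.resize(d2['frame'][180:310,380:420+40],(288,384))[:, :288]])[:,:,::-1]
cv2.imwrite('pics/w1v.png',o)
```

```text
[ 0.41557179 -0.40069654  0.16941738] [ 3.14069740e+00 -6.50553594e-04  1.29870059e-02] [ 0.497 -0.399  0.345] [-0.32  -0.005 -0.947] 317.5435689379892
```

View pics/w1v.png

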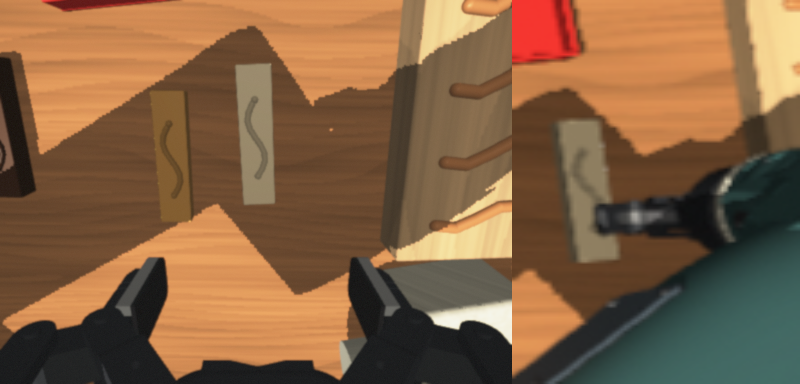

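Run:
```python
from h import *
d=load('w1');T=load('top0')
for n,c in (('maple',[(236,65),(270,64),(275,203),(243,205)]),('oak',[(151,92),(184,91),(189,219),(161,222)])):
  for z in(.018,.025):
    q=np.array([onz(d,*p,z)[:2]*1000 for p in c]);m=q.mean(0);v=q[:2].mean(0)-q[2:].mean(0)
    print(n,z,q.round(0).tolist(),m.round(1),'yaw',np.degrees(np.arctan2(v[1],v[0])).round(2),'L',np.hypot(*v).round(0))
b=lambda x,y:((x+.5)/1.5625-.5,(y+.5)/1.5625-.5)
print(tri((d,270,64),(T,*b(633,344))),tri((d,243,205),(T,*b(620,419))))
```

```text
maple 0.018 [[518.0, -379.0], [519.0, -411.0], [378.0, -420.0], [375.0, -385.0]] [ 447.4 -399. ] yaw 3.15 L 142.0
maple 0.025 [[517.0, -379.0], [518.0, -411.0], [381.0, -420.0], [378.0, -386.0]] [ 448.4 -399. ] yaw 3.15 L 139.0
oak 0.018 [[492.0, -296.0], [493.0, -328.0], [358.0, -325.0], [354.0, -294.0]] [ 424.2 -310.6] yaw -0.94 L 137.0
oak 0.025 [[492.0, -298.0], [493.0, -329.0], [361.0, -327.0], [357.0, -296.0]] [ 425.8 -312.5] yaw -0.94 L 134.0
[ 0.51716825 -0.41056706  0.03933888] [ 0.37737007 -0.38422465  0.02026827]
```

Request:
drive_tool([
  [0,[0,0,-45],[0,0,1.7]],
  [0,[0,0,-90],[0,0,1.7]],
  [0,[0,0,-130],[0,0,1.7]],
  [0,[0,0,-155],[0,0,1.7]],
  [0,[0,0,-164],[0,0,1.7]],
  [0,[0,0,-164],[0,0,1.7]],
  [1,[0,0,-164],[0,0,1.7]],
  [1,[0,0,-164],[0,0,1.7]],
  [1,[0,0,-164],[0,0,1.7]],
  [1,[0,0,-164],[0,0,1.7]],
  [1,[0,0,-164],[0,0,1.7]],
  [1,[0,0,-164],[0,0,1.7]],
], force=35)

```text
time_s: 2.3
tool_pos: [0.416, -0.4, 0.0046]
ee_rot: [3.141, -0.0, 0.044]
force: [0.4, 0.6, 0.6]
grip_width: -0.0
gripper_force: 0.0
```

Run:
```python
from h import *
d=grab('wrist','w2');d2=grab('top','t2');s=grab('side','s2')
o=np.hstack([d['frame'],cv2.resize(d2['frame'][180:308,340:436],(288,384))])[:,:,::-1]
cv2.imwrite('pics/w2v.png',o)
```

```text
(no output)
```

View pics/w2v.png

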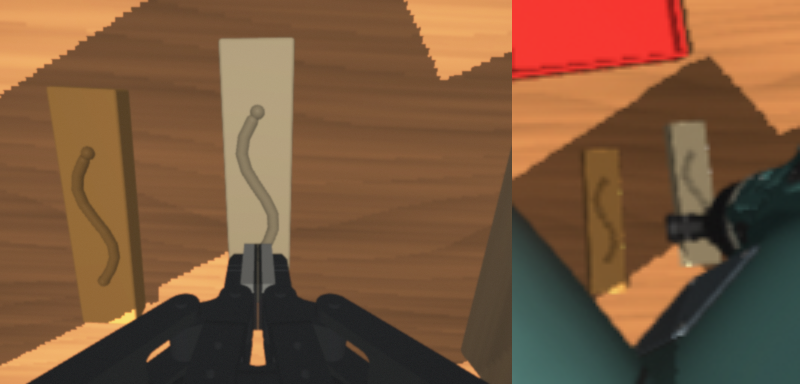

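Run:
```python
from h import *
d=load('w2');t=load('t2')
for z in (.018,.025):
  print('w',[(onz(d,*p,z)*1000).round(0)[:2].tolist() for p in [(220,39),(293,38),(290,253),(229,253)]])
  print('t',[(onz(t,340+(x-512)/3,180+y/3,z)*1000).round(0)[:2].tolist() for x,y in [(669,123),(705,121),(718,262),(682,267)]])
print('proj tcp',proj(d,[.416,-.4,.0046]),proj(d,[.416,-.4,.0236]), proj(t,[.416,-.4,.0236]))
a=cv2.imread('pics/t2.png')[150:310,340:440]; b=cv2.imread('pics/s2.png')[90:170,240:360]; w=cv2.imread('pics/w2.png')[220:344,180:340]
o=np.zeros((600,800,3),np.uint8);o[:]=0
a=cv2.resize(a,(375,600),interpolation=cv2.INTER_CUBIC);o[:,:375]=a
o[:280,380:800]=cv2.resize(b,(420,280),interpolation=cv2.INTER_CUBIC);o[282:600,380:790]=cv2.resize(w,(410,318),interpolation=cv2.INTER_CUBIC)
cv2.imwrite('pics/w2w.png',o)
```

```text
w [[518.0, -378.0], [520.0, -412.0], [409.0, -419.0], [407.0, -384.0]]
t [[517.0, -380.0], [518.0, -416.0], [380.0, -419.0], [376.0, -383.0]]
w [[517.0, -379.0], [519.0, -411.0], [412.0, -418.0], [411.0, -385.0]]
t [[516.0, -378.0], [517.0, -413.0], [380.0, -417.0], [376.0, -381.0]]
proj tcp [257.53732271 230.09822259] [257.56842617 244.79431501] [401.98167144 254.92755148]
```

View pics/w2w.png

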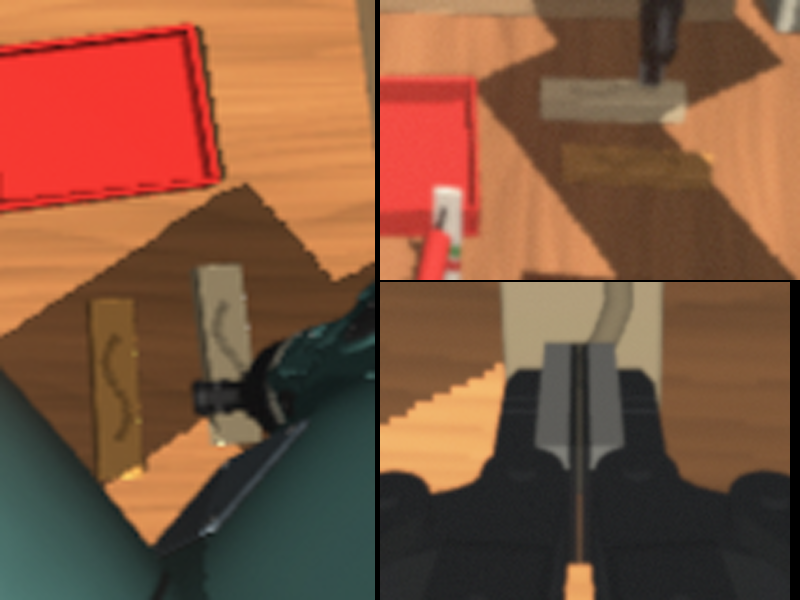

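Run:
```python
from h import *
d=load('w2');s=load('s2');t=load('t2')
print(tri((d,257.5,244),(s,317.7,113.7)), proj(s,[.416,-.4,.0046]),proj(s,[.416,-.4,.0236]))
```

```text
[ 0.41489321 -0.40107423  0.02903147] [315.51478525 120.00282025] [316.10886879 115.71843027]
```

Request:
drive_tool([
  [1,[0,0,40],[0,0,0]],
  [1,[-40,0,50],[0,0,0]],
  [1,[-80,0,40],[0,0,0]],
  [1,[-85,0,10],[0,0,0]],
  [1,[-85,0,0],[0,0,0]],
  [1,[-85,0,0],[0,0,0]],
])

```text
time_s: 3.05
tool_pos: [0.3308, -0.3994, 0.0036]
ee_rot: [-3.14, 0.001, 0.044]
force: [-0.6, -0.0, 0.4]
grip_width: -0.0
gripper_force: 0.0
```

Request:
drive_tool([
  [1,[0,0,-3],[0,0,0]],
  [1,[0,0,-5],[0,0,0]],
  [1,[0,0,-5],[0,0,0]],
])

```text
time_s: 3.35
tool_pos: [0.3315, -0.4002, -0.0003]
ee_rot: [3.141, -0.0, 0.044]
force: [1.3, -0.5, -0.2]
grip_width: -0.0
gripper_force: 0.0
```

Request:
drive_tool([
  [1,[0,0,-2],[0,0,0]],
  [1,[0,0,-4],[0,0,0]],
  [1,[0,0,-4],[0,0,0]],
])

```text
time_s: 3.65
tool_pos: [0.3309, -0.3999, -0.0047]
ee_rot: [-3.141, 0.0, 0.044]
force: [-0.7, -1.0, 0.6]
grip_width: -0.0001
gripper_force: 0.0
```

Request:
drive_tool([
  [1,[0,0,-2],[0,0,0]],
  [1,[0,0,-4],[0,0,0]],
  [1,[0,0,-4],[0,0,0]],
])

```text
time_s: 3.95
tool_pos: [0.3308, -0.3999, -0.0088]
ee_rot: [-3.141, 0.0, 0.044]
force: [0.2, -0.1, -0.8]
grip_width: -0.0003
gripper_force: 0.0
```

Request:
drive_tool([
  [1,[0,0,-2],[0,0,0]],
  [1,[0,0,-4],[0,0,0]],
  [1,[0,0,-4],[0,0,0]],
])

```text
time_s: 4.25
tool_pos: [0.3308, -0.3999, -0.0128]
ee_rot: [-3.141, 0.0, 0.044]
force: [-0.0, -0.3, -0.2]
grip_width: -0.0002
gripper_force: 0.0
```

Request:
drive_tool([
  [1,[0,0,-2],[0,0,0]],
  [1,[0,0,-3],[0,0,0]],
  [1,[0,0,-3],[0,0,0]],
])

```text
time_s: 4.55
tool_pos: [0.3309, -0.3999, -0.0157]
ee_rot: [-3.141, 0.0, 0.044]
force: [0.5, -0.3, 0.6]
grip_width: -0.0
gripper_force: 0.0
```

Request:
drive_tool([
  [1,[0,0,-1],[0,0,0]],
  [1,[0,0,-2],[0,0,0]],
  [1,[0,0,-2],[0,0,0]],
])

```text
time_s: 4.85
tool_pos: [0.3309, -0.4, -0.0176]
ee_rot: [-3.141, 0.0, 0.044]
force: [0.1, -0.4, 0.1]
grip_width: 0.0001
gripper_force: 0.0
```

Request:
drive_tool([
  [1,[0,0,-1],[0,0,0]],
  [1,[0,0,-1.5],[0,0,0]],
  [1,[0,0,-1.5],[0,0,0]],
])

```text
time_s: 5.15
tool_pos: [0.3309, -0.4, -0.0191]
ee_rot: [-3.142, 0.0, 0.044]
force: [-0.9, -1.0, 1.2]
grip_width: 0.0001
gripper_force: 0.0
```

Request:
drive_tool([
  [1,[0,0,-1],[0,0,0]],
  [1,[0,0,-1.5],[0,0,0]],
  [1,[0,0,-1.5],[0,0,0]],
])

```text
time_s: 5.45
tool_pos: [0.3309, -0.4, -0.0206]
ee_rot: [-3.141, 0.0, 0.044]
force: [0.2, -0.3, -0.2]
grip_width: -0.0001
gripper_force: 0.0
```

Request:
drive_tool([
  [1,[0,0,-1],[0,0,0]],
  [1,[0,0,-1.5],[0,0,0]],
  [1,[0,0,-1.5],[0,0,0]],
])

```text
time_s: 5.75
tool_pos: [0.331, -0.4, -0.0221]
ee_rot: [-3.142, 0.0, 0.044]
force: [0.7, -0.5, -0.1]
grip_width: -0.0001
gripper_force: 0.0
```

Request:
drive_tool([
  [1,[0,0,-1],[0,0,0]],
  [1,[0,0,-1.5],[0,0,0]],
  [1,[0,0,-1.5],[0,0,0]],
])

```text
time_s: 6.05
tool_pos: [0.3309, -0.4, -0.0236]
ee_rot: [-3.141, 0.0, 0.044]
force: [-0.2, -0.7, 0.3]
grip_width: 0.0004
gripper_force: 0.0
```

Run:
```python
from h import *
s=grab('side','s3');d=grab('wrist','w3')
q=proj(s,[.331,-.4,0.0]);print(q,robot.read_state()['force'],robot.read_state()['tau'])
x,y=q.astype(int);a=s['frame'][max(y-45,0):y+45,x-45:x+45,::-1]
o=np.hstack([cv2.resize(a,(384,384),interpolation=cv2.INTER_CUBIC),d['frame'][:,64:448,::-1]]);cv2.imwrite('pics/s3v.png',o)
```

```text
[340.33813012 122.57141673] [ 0.11743726  0.30249003 -0.40848565] [-1.80522980e-03 -6.86058784e+01  2.84862578e+01 -8.91503849e-03
 -5.19581818e-05 -2.81773009e-05]
```

View pics/s3v.png

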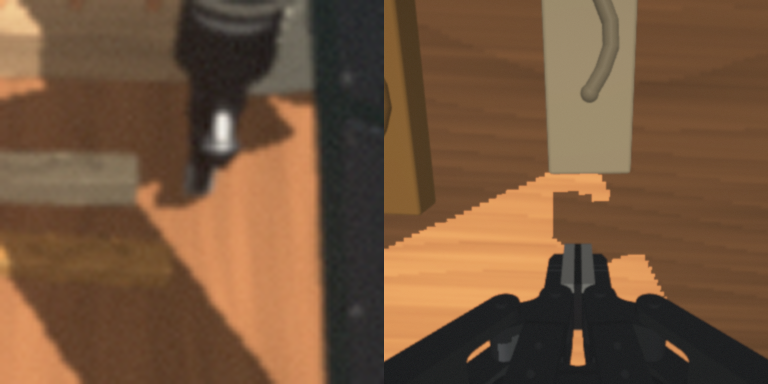

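Request:
drive_tool([
  [1,[0,0,-1],[0,0,0]],
  [1,[0,0,-1.5],[0,0,0]],
  [1,[0,0,-1.5],[0,0,0]],
])

```text
time_s: 6.45
tool_pos: [0.3309, -0.4, -0.0251]
ee_rot: [-3.141, 0.0, 0.044]
force: [0.0, 0.0, -0.2]
grip_width: -0.0002
gripper_force: 0.0
```

Request:
drive_tool([
  [1,[0,0,-0.5],[0,0,0]],
  [1,[0,0,-1],[0,0,0]],
  [1,[0,0,-1],[0,0,0]],
])

```text
time_s: 6.75
tool_pos: [0.3309, -0.4, -0.0261]
ee_rot: [-3.142, 0.0, 0.044]
force: [-0.4, 0.6, 0.2]
grip_width: -0.0001
gripper_force: 0.0
```

Request:
drive_tool([
  [1,[0,0,-0.5],[0,0,0]],
  [1,[0,0,-1],[0,0,0]],
  [1,[0,0,-1],[0,0,0]],
])

```text
time_s: 7.05
tool_pos: [0.3309, -0.4, -0.0271]
ee_rot: [-3.142, 0.0, 0.044]
force: [0.2, 0.2, -0.2]
grip_width: -0.0
gripper_force: 0.0
```

Request:
drive_tool([
  [1,[0,0,-0.5],[0,0,0]],
  [1,[0,0,-1],[0,0,0]],
  [1,[0,0,-1],[0,0,0]],
])

```text
time_s: 7.35
tool_pos: [0.3309, -0.4, -0.0281]
ee_rot: [-3.141, 0.0, 0.044]
force: [0.5, 0.2, -0.3]
grip_width: 0.0
gripper_force: 0.0
```

Request:
drive_tool([
  [1,[0,0,-0.5],[0,0,0]],
  [1,[0,0,-1],[0,0,0]],
  [1,[0,0,-1],[0,0,0]],
])

```text
time_s: 7.65
tool_pos: [0.3309, -0.4, -0.0291]
ee_rot: [-3.141, 0.0, 0.044]
force: [-0.5, -0.5, 0.3]
grip_width: -0.0001
gripper_force: 0.0
```

Request:
drive_tool([
  [1,[0,0,-0.5],[0,0,0]],
  [1,[0,0,-1],[0,0,0]],
  [1,[0,0,-1],[0,0,0]],
])

```text
time_s: 7.95
tool_pos: [0.3309, -0.4, -0.0301]
ee_rot: [-3.142, 0.0, 0.044]
force: [-0.6, 0.9, 0.6]
grip_width: 0.0001
gripper_force: 0.0
```

Request:
drive_tool([
  [0,[0,0,45],[0,0,0]],
  [0,[20,0,80],[0,0,0]],
  [0,[65,0,80],[0,0,0]],
  [0,[85,0,75],[0,0,0]],
  [0,[85,0,40],[0,0,0]],
  [0,[85,0,10],[0,0,0]],
  [0,[85,0,4],[0,0,0]],
  [0,[85,0,4],[0,0,0]],
  [1,[85,0,4],[0,0,0]],
  [1,[85,0,4],[0,0,0]],
  [1,[85,0,4],[0,0,0]],
  [1,[85,0,4],[0,0,0]],
], force=35)

```text
time_s: 9.15
tool_pos: [0.4163, -0.4005, -0.0251]
ee_rot: [3.14, -0.001, 0.044]
force: [-2.1, 1.5, 6.1]
grip_width: 0.0333
gripper_force: 34.2
```

Request:
drive_tool([
  [1,[0,0,0],[0,0,0]],
  [1,[0,0,0],[0,0,0]],
])

```text
time_s: 9.35
tool_pos: [0.4162, -0.4005, -0.0251]
ee_rot: [3.14, -0.001, 0.044]
force: [-0.9, 1.5, 6.3]
grip_width: 0.0335
gripper_force: 34.8
```

Request:
drive_tool([
  [1,[0,0,25],[0,0,0]],
  [1,[0,10,65],[0,0,0]],
  [1,[5,55,80],[0,0,-1]],
  [1,[10,100,80],[0,0,-2]],
  [1,[15,145,80],[0,0,-3]],
  [1,[20,190,80],[0,0,-4]],
  [1,[25,235,80],[0,0,-5]],
  [1,[30,280,80],[0,0,-6]],
  [1,[35,325,80],[0,0,-6.5]],
  [1,[40,370,80],[0,0,-6.5]],
  [1,[40,405,80],[0,0,-6.5]],
  [1,[40,423.5,75],[0,0,-6.5]],
])

```text
time_s: 10.55
tool_pos: [0.456, 0.0259, 0.0497]
ee_rot: [-3.141, -0.001, -0.067]
force: [-0.5, -0.2, -0.7]
grip_width: 0.033
gripper_force: 35.5
```

Request:
drive_tool([
  [1,[0,0,-10],[0,0,0]],
  [1,[0,0,-20],[0,0,0]],
  [1,[0,0,-20],[0,0,0]],
  [1,[0,0,-20],[0,0,0]],
  [1,[0,0,-20],[0,0,0]],
])

```text
time_s: 11.05
tool_pos: [0.4562, 0.0228, 0.0292]
ee_rot: [3.142, -0.0, -0.071]
force: [-0.4, -0.4, -0.5]
grip_width: 0.0332
gripper_force: 35.5
```

Run:
```python
from h import *
d=grab('wrist','w4');t=grab('top','t4');s=grab('side','s4');print(robot.read_state()['tool_pos'],robot.read_state()['ee_rot'])
cv2.imwrite('pics/w4v.png',np.hstack([d['frame'],cv2.resize(t['frame'][164:292,204:300],(288,384),interpolation=cv2.INTER_CUBIC)])[:,:,::-1])
```

```text
[0.45615593 0.02314418 0.02920692] [ 3.14158835e+00 -4.16119717e-04 -7.03286128e-02]
```

View pics/w4v.png

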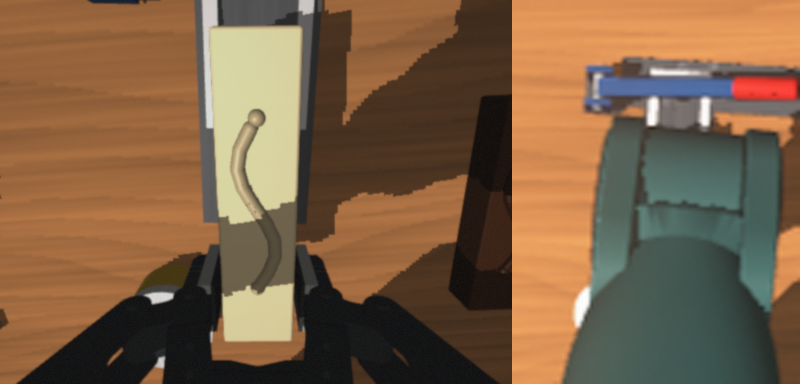

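Run:
```python
from h import *
d=load('w4')
for n,p,z in [('plateL near',(204,222),.006),('plateR near',(308,222),.006),('plateL far',(196,0),.006),('plateR far',(324,0),.006),('fenceL inner top row0',(222,2),.01),('fenceR inner top row0',(301,2),.01)]+[('blank%d'%i,q,.07) for i,q in enumerate([(210,28),(301,27),(291,340),(224,340)])]:
  print(n,(onz(d,*p,z)*1000).round(1))
g=d['frame'];
for r in (5,15):print(r,[(i,g[r,i].tolist()) for i in range(190,335,3)])
```

```text
plateL near [454.   59.4   6. ]
plateR near [449.  -11.1   6. ]
plateL far [585.3  47.3   6. ]
plateR far [580.3 -22.4   6. ]
fenceL inner top row0 [582.4  32.9  10. ]
fenceR inner top row0 [579.4  -9.3  10. ]
blank0 [560.3  33.5  70. ]
blank1 [558.2  -0.9  70. ]
blank2 [410.3   8.3  70. ]
blank3 [412.8  43.7  70. ]
5 [(190, [148, 98, 58]), (193, [141, 96, 63]), (196, [83, 83, 82]), (199, [84, 84, 85]), (202, [161, 156, 154]), (205, [209, 203, 199]), (208, [210, 204, 200]), (211, [210, 204, 201]), (214, [209, 203, 200]), (217, [121, 118, 117]), (220, [43, 43, 43]), (223, [83, 82, 83]), (226, [85, 84, 84]), (229, [84, 83, 82]), (232, [82, 81, 83]), (235, [84, 83, 84]), (238, [82, 81, 83]), (241, [80, 80, 80]), (244, [80, 79, 81]), (247, [80, 80, 79]), (250, [83, 81, 82]), (253, [85, 84, 83]), (256, [83, 82, 81]), (259, [84, 82, 83]), (262, [85, 84, 84]), (265, [83, 82, 82]), (268, [81, 82, 81]), (271, [81, 81, 81]), (274, [84, 84, 83]), (277, [83, 82, 82]), (280, [81, 80, 80]), (283, [81, 79, 79]), (286, [82, 81, 81]), (289, [80, 79, 80]), (292, [80, 79, 80]), (295, [81, 81, 82]), (29
[... 652 characters left out ...]
4]), (238, [84, 83, 84]), (241, [79, 79, 80]), (244, [78, 79, 79]), (247, [81, 80, 80]), (250, [82, 82, 83]), (253, [85, 84, 84]), (256, [83, 82, 82]), (259, [83, 81, 82]), (262, [85, 85, 85]), (265, [83, 82, 83]), (268, [82, 82, 82]), (271, [82, 83, 82]), (274, [85, 84, 83]), (277, [84, 83, 82]), (280, [80, 80, 79]), (283, [81, 80, 81]), (286, [53, 53, 53]), (289, [43, 42, 43]), (292, [43, 43, 43]), (295, [40, 41, 41]), (298, [77, 75, 75]), (301, [97, 96, 94]), (304, [117, 114, 113]), (307, [97, 96, 95]), (310, [96, 94, 93]), (313, [63, 62, 63]), (316, [40, 41, 42]), (319, [42, 42, 40]), (322, [73, 50, 33]), (325, [75, 51, 33]), (328, [75, 51, 33]), (331, [74, 50, 31]), (334, [74, 51, 31])]
```

Request:
drive_tool([
  [1,[0,0,-20],[0,0,-0.5]],
  [1,[0,0,-38],[0,0,-0.5]],
  [1,[0,0,-45],[0,0,-0.5]],
  [1,[0,0,-47.5],[0,0,-0.5]],
  [1,[0,0,-47.5],[0,0,-0.5]],
])

```text
time_s: 11.7
tool_pos: [0.4561, 0.0234, -0.0183]
ee_rot: [-3.142, -0.0, -0.078]
force: [0.6, -0.3, 0.1]
grip_width: 0.0334
gripper_force: 35.5
```

Request:
drive_tool([
  [1,[10,-0.8,0],[0,0,0]],
  [1,[20,-1.6,0],[0,0,0]],
  [1,[30,-2.4,0],[0,0,0]],
  [1,[40,-3.1,0],[0,0,0]],
  [1,[48,-3.7,0],[0,0,0]],
  [1,[52,-4,0],[0,0,0]],
  [1,[54,-4.2,0],[0,0,0]],
  [1,[54,-4.2,0],[0,0,0]],
])

```text
time_s: 12.5
tool_pos: [0.5099, 0.0193, -0.0186]
ee_rot: [-3.142, 0.0, -0.078]
force: [0.1, -0.3, -0.1]
grip_width: 0.0333
gripper_force: 35.5
```

Request:
drive_tool([
  [1,[1,-0.1,0],[0,0,0]],
  [1,[2,-0.2,0],[0,0,0]],
  [1,[3,-0.3,0],[0,0,0]],
  [1,[3,-0.3,0],[0,0,0]],
])

```text
time_s: 12.9
tool_pos: [0.5131, 0.019, -0.0185]
ee_rot: [-3.142, -0.0, -0.078]
force: [-0.5, -0.1, -0.8]
grip_width: 0.0334
gripper_force: 35.5
```

Request:
drive_tool([
  [1,[1,-0.1,0],[0,0,0]],
  [1,[2,-0.2,0],[0,0,0]],
  [1,[2,-0.2,0],[0,0,0]],
])

```text
time_s: 13.2
tool_pos: [0.5151, 0.0188, -0.0185]
ee_rot: [3.142, -0.0, -0.078]
force: [-0.2, 0.3, -0.5]
grip_width: 0.0333
gripper_force: 35.5
```

Request:
drive_tool([
  [1,[1,-0.1,0],[0,0,0]],
  [1,[2,-0.2,0],[0,0,0]],
  [1,[2,-0.2,0],[0,0,0]],
])

```text
time_s: 13.5
tool_pos: [0.5161, 0.0187, -0.0188]
ee_rot: [-3.141, 0.002, -0.078]
force: [-5.3, 0.0, -0.2]
grip_width: 0.033
gripper_force: 35.7
```

Request:
drive_tool([
  [0,[0,0,0],[0,0,0]],
  [0,[0,0,0],[0,0,0]],
  [0,[0,0,0],[0,0,0]],
  [0,[0,0,20],[0,0,0]],
  [0,[0,0,60],[0,0,0]],
  [0,[0,0,105],[0,0,0]],
  [1,[0,-40,130],[0,0,0]],
  [1,[0,-84,130],[0,0,0]],
  [1,[0,-84,130],[0,0,0]],
  [1,[0,-84,130],[0,0,0]],
  [1,[0,-84,130],[0,0,0]],
])

```text
time_s: 14.6
tool_pos: [0.5168, -0.0649, 0.1113]
ee_rot: [-3.141, 0.0, -0.078]
force: [0.2, -0.1, -0.8]
grip_width: 0.0125
gripper_force: 0.0
```

Run:
```python
from h import *
d=grab('wrist','w5');s=grab('side','s5');print(robot.read_state()['tool_pos'])
cv2.imwrite('pics/w5v.png',np.hstack([d['frame'],cv2.resize(s['frame'][130:258,200:296],(288,384),interpolation=cv2.INTER_CUBIC)])[:,:,::-1])
```

```text
[ 0.51682517 -0.06451801  0.11129304]
```

View pics/w5v.png

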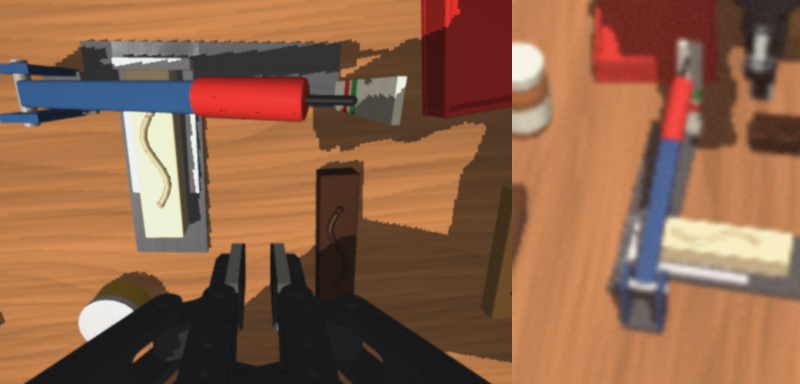

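Run:
```python
from h import *
d=load('w5');s=load('s5')
print('mid tri',tri((d,249,99),(s,255,166)).round(4))
for p in [(190,98),(249,99),(307,99)]:print((onz(d,*p,.115)*1000).round(1),(onz(d,*p,.105)*1000).round(1))
print('pivot',(onz(d,15,95,.06)*1000).round(1),'blank far?',[(onz(d,*p,.031)*1000).round(1) for p in[(146,237),(188,236)]])
```

```text
mid tri [ 0.5925 -0.0664  0.1119]
[595.9 -36.1 115. ] [595.7 -34.1 105. ]
[593.  -66.5 115. ] [592.7 -66.2 105. ]
[590.7 -96.4 115. ] [590.2 -97.8 105. ]
pivot [606.3  93.6  60. ] blank far? [array([480.5,  37.4,  31. ]), array([478.6,  -0. ,  31. ])]
```

Request:
drive_tool([
  [1,[30,0,5],[0,0,0]],
  [1,[65,-2,5],[0,0,0]],
  [1,[76,-2,0],[0,0,0]],
  [1,[76,-2,-10],[0,0,0]],
  [1,[76,-2,-15],[0,0,0]],
  [1,[76,-2,-15],[0,0,0]],
])

```text
time_s: 15.3
tool_pos: [0.5913, -0.0669, 0.0955]
ee_rot: [-3.141, 0.002, -0.078]
force: [-0.6, -0.3, 0.6]
grip_width: 0.0002
gripper_force: 0.0
```

Request:
drive_tool([
  [1,[0,-0.5,-3],[0,0,0]],
  [1,[0,-1,-6],[0,0,0]],
  [1,[0,-1.5,-8],[0,0,0]],
  [1,[0,-1.5,-8],[0,0,0]],
])

```text
time_s: 15.7
tool_pos: [0.5928, -0.0691, 0.0885]
ee_rot: [3.141, -0.0, -0.079]
force: [-0.2, -0.7, 2.1]
grip_width: -0.0001
gripper_force: 0.7
```

Request:
drive_tool([
  [1,[0,-0.5,-3],[0,0,0]],
  [1,[0,-1,-6],[0,0,0]],
  [1,[0,-1.5,-8],[0,0,0]],
  [1,[0,-1.5,-8],[0,0,0]],
])

```text
time_s: 16.1
tool_pos: [0.5929, -0.0705, 0.0802]
ee_rot: [-3.142, 0.0, -0.078]
force: [0.2, -0.6, 2.0]
grip_width: 0.0003
gripper_force: 0.8
```

Request:
drive_tool([
  [1,[0,-1,-5],[0,0,0]],
  [1,[0,-2,-10],[0,0,0]],
  [1,[0,-3,-15],[0,0,0]],
  [1,[0,-4,-20],[0,0,0]],
  [1,[0,-4.7,-25],[0,0,0]],
  [1,[0,-5.5,-30],[0,0,0]],
  [1,[0,-6,-34],[0,0,0]],
  [1,[0,-6,-34],[0,0,0]],
])

```text
time_s: 16.9
tool_pos: [0.5928, -0.0765, 0.0459]
ee_rot: [-3.142, 0.001, -0.079]
force: [0.7, -1.5, 3.2]
grip_width: -0.0002
gripper_force: 1.5
```

Request:
drive_tool([
  [1,[0,0,-1],[0,0,0]],
  [1,[0,0,-2],[0,0,0]],
  [1,[0,0,-3],[0,0,0]],
  [1,[0,0,-3],[0,0,0]],
])

```text
time_s: 17.3
tool_pos: [0.593, -0.0765, 0.0435]
ee_rot: [3.141, -0.0, -0.078]
force: [-0.1, -1.9, 3.8]
grip_width: 0.0003
gripper_force: 1.6
```

Request:
drive_tool([
  [1,[0,0,-1],[0,0,0]],
  [1,[0,0,-2],[0,0,0]],
  [1,[0,0,-2],[0,0,0]],
])

```text
time_s: 17.6
tool_pos: [0.593, -0.0764, 0.0414]
ee_rot: [-3.142, -0.0, -0.078]
force: [-0.7, -1.8, 3.9]
grip_width: 0.0003
gripper_force: 1.6
```

Request:
drive_tool([
  [1,[0,0,-1],[0,0,0]],
  [1,[0,0,-2],[0,0,0]],
  [1,[0,0,-2],[0,0,0]],
])

```text
time_s: 17.9
tool_pos: [0.593, -0.0765, 0.0394]
ee_rot: [3.142, -0.0, -0.078]
force: [0.4, -2.4, 4.3]
grip_width: -0.0001
gripper_force: 1.6
```

Request:
drive_tool([
  [1,[0,0,-1],[0,0,0]],
  [1,[0,0,-1.5],[0,0,0]],
  [1,[0,0,-1.5],[0,0,0]],
])

```text
time_s: 18.2
tool_pos: [0.593, -0.0765, 0.0381]
ee_rot: [3.141, -0.0, -0.079]
force: [-1.3, -2.0, 5.7]
grip_width: -0.0
gripper_force: 2.7
```

Request:
drive_tool([
  [1,[0,0,-0.5],[0,0,0]],
  [1,[0,0,-1],[0,0,0]],
  [1,[0,0,-1],[0,0,0]],
])

```text
time_s: 18.5
tool_pos: [0.5931, -0.0766, 0.0376]
ee_rot: [3.141, -0.001, -0.078]
force: [-2.6, -2.6, 12.7]
grip_width: -0.0001
gripper_force: 6.0
```

Request:
drive_tool([
  [1,[0,0,-0.5],[0,0,0]],
  [1,[0,0,-1],[0,0,0]],
  [1,[0,0,-1],[0,0,0]],
])

```text
time_s: 18.8
tool_pos: [0.5932, -0.0767, 0.0372]
ee_rot: [3.141, -0.001, -0.079]
force: [-4.5, -1.2, 21.7]
grip_width: -0.0
gripper_force: 10.2
```

Request:
drive_tool([
  [1,[0,0,0.8],[0,0,0]],
  [1,[0,0,0.8],[0,0,0]],
  [1,[0,0,0.8],[0,0,0]],
  [1,[0,0,0.8],[0,0,0]],
  [1,[0,0,0.8],[0,0,0]],
  [1,[0,0,0.8],[0,0,0]],
  [1,[0,0,0.8],[0,0,0]],
  [1,[0,0,0.8],[0,0,0]],
  [1,[0,0,0.8],[0,0,0]],
  [1,[0,0,0.8],[0,0,0]],
  [1,[0,0,0.8],[0,0,0]],
  [1,[0,0,0.8],[0,0,0]],
])

```text
time_s: 20.0
tool_pos: [0.5931, -0.0766, 0.0375]
ee_rot: [3.141, -0.001, -0.079]
force: [-4.0, -2.4, 13.9]
grip_width: 0.0001
gripper_force: 6.7
```

Run:
```python
from h import *
s=grab('side','s6');grab('top','t6');d=grab('wrist','w6')
a=s['frame'][120:216,220:292];b=d['frame'][40:232,180:324]
cv2.imwrite('pics/s6v.png',np.hstack([cv2.resize(a,(390,520),interpolation=cv2.INTER_CUBIC),cv2.resize(b,(390,520),interpolation=cv2.INTER_CUBIC)])[:,:,::-1])
```

```text
(no output)
```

View pics/s6v.png

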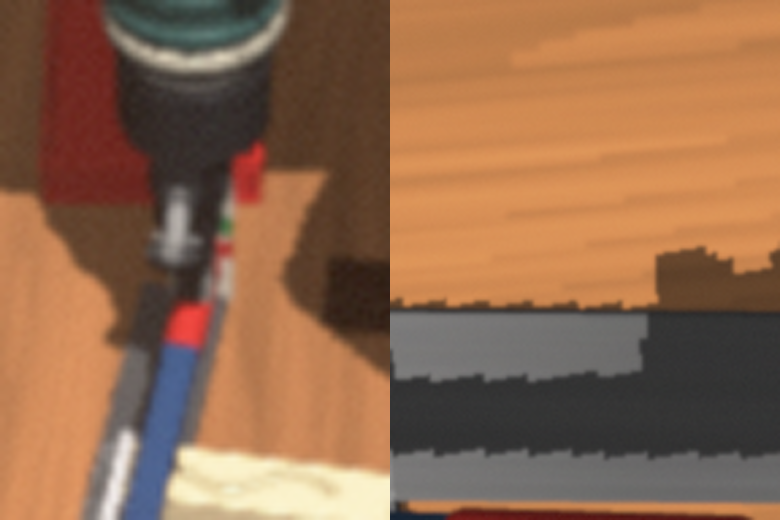

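Request:
drive_tool([
  [1,[0,1,8],[0,0,0]],
  [1,[0,3,20],[0,0,0]],
  [1,[0,5,35],[0,0,0]],
  [1,[0,8,50],[0,0,0]],
  [1,[0,10,70],[0,0,0]],
  [1,[-10,15,80],[0,0,0]],
  [1,[-45,45,80],[0,0,0]],
  [0,[-70,80,80],[0,0,0]],
  [0,[-77,95.5,75],[0,0,0]],
  [0,[-77,95.5,30],[0,0,0]],
  [0,[-77,95.5,0],[0,0,0]],
  [0,[-77,95.5,-10],[0,0,0]],
])

```text
time_s: 21.35
tool_pos: [0.5138, 0.0196, 0.0244]
ee_rot: [-3.141, 0.004, -0.078]
force: [0.0, -0.5, 1.0]
grip_width: 0.0723
gripper_force: 0.0
```

Request:
drive_tool([
  [0,[0,0,-20],[0,0,0]],
  [0,[0,0,-45],[0,0,0]],
  [0,[0,0,-45],[0,0,0]],
])

```text
time_s: 21.65
tool_pos: [0.5146, 0.0192, -0.0197]
ee_rot: [-3.141, 0.003, -0.079]
force: [0.1, 0.7, -0.2]
grip_width: 0.0854
gripper_force: 0.0
```

Request:
drive_tool([
  [1,[0,0,0],[0,0,0]],
  [1,[0,0,0],[0,0,0]],
  [1,[0,0,0],[0,0,0]],
  [1,[0,0,0],[0,0,0]],
  [1,[0,0,0.5],[0,0,0]],
  [1,[-15,1.2,1.5],[0,0,0]],
  [1,[-35,2.7,2],[0,0,0]],
  [1,[-55,4.3,2],[0,0,0]],
  [1,[-68,5.3,3],[0,0,0]],
  [1,[-70,5.5,30],[0,0,0]],
  [1,[-70,5.5,70],[0,0,0]],
  [1,[-70,5.5,90],[0,0,0]],
])

```text
time_s: 22.85
tool_pos: [0.4468, 0.0245, 0.0746]
ee_rot: [3.141, -0.003, -0.078]
force: [1.1, -0.4, -1.2]
grip_width: 0.0337
gripper_force: 35.3
```

Request:
drive_tool([
  [1,[-5,40,0],[0,0,2]],
  [1,[-10,85,0],[0,0,4]],
  [1,[-15,130,0],[0,0,6]],
  [1,[-20,175,0],[0,0,8]],
  [1,[-25,220,0],[0,0,8.8]],
  [1,[-25,265,0],[0,0,8.8]],
  [1,[-25,300,0],[0,0,8.8]],
  [1,[-25,304,0],[0,0,8.8]],
  [1,[-25,304,0],[0,0,8.8]],
  [1,[-25,304,0],[0,0,8.8]],
  [1,[-25,304,0],[0,0,8.8]],
])

```text
time_s: 23.95
tool_pos: [0.4428, 0.1566, 0.0719]
ee_rot: [-3.103, 0.001, 0.141]
force: [-0.1, -0.6, 0.2]
grip_width: 0.0332
gripper_force: 35.3
```

Run:
```python
from h import *
d=grab('wrist','w7');print(robot.read_state()['tool_pos'],robot.read_state()['ee_rot'],robot.read_state()['grip_width'])
s=grab('side','s7')
x,y=proj(s,[.455,.3,.02]).astype(int);print(x,y)
cv2.imwrite('pics/w7v.png',np.hstack([d['frame'],cv2.resize(s['frame'][y-64:y+64,x-48:x+48],(288,384),interpolation=cv2.INTER_CUBIC)])[:,:,::-1])
```

```text
[0.44285206 0.15668758 0.07187976] [-3.10323584e+00  1.22054141e-03  1.40879503e-01] 0.03319443593312653
297 308
```

View pics/w7v.png

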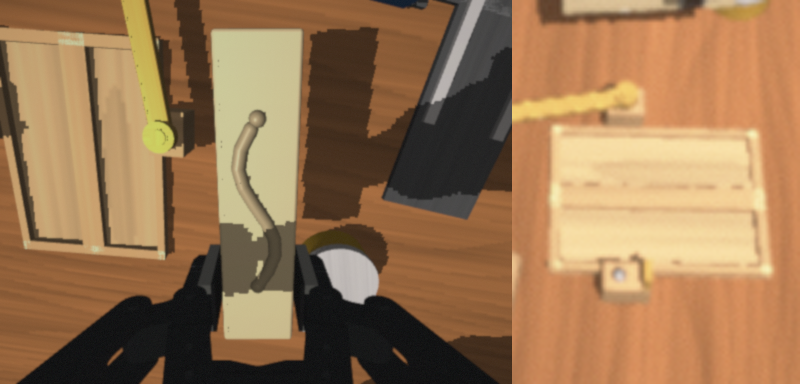

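Request:
drive_tool([
  [1,[0,0,10],[0,0,8]],
  [1,[0,0,15],[0,0,16]],
  [1,[5,0,15],[0,0,24]],
  [1,[10,0,15],[0,0,32]],
  [1,[15,0,15],[0,0,40]],
  [1,[20,0,15],[0,0,48]],
  [1,[25,0,15],[0,0,56]],
  [1,[30,0,15],[0,0,64]],
  [1,[33,0,15],[0,0,72]],
  [1,[33,0,15],[0,0,80]],
  [1,[33,0,15],[0,0,88]],
  [1,[33,0,15],[0,0,88]],
])

```text
time_s: 25.25
tool_pos: [0.4756, 0.1569, 0.0869]
ee_rot: [-3.103, 0.001, 1.68]
force: [-0.4, -0.3, -0.6]
grip_width: 0.0331
gripper_force: 35.3
```

Request:
drive_tool([
  [1,[0,0,0],[0.24,-2.2,0]],
  [1,[0,0,0],[0.24,-2.2,0]],
])

```text
time_s: 25.45
tool_pos: [0.4749, 0.1568, 0.087]
ee_rot: [3.141, 0.001, 1.673]
force: [-0.4, -1.0, -0.3]
grip_width: 0.0335
gripper_force: 35.3
```

Request:
drive_tool([
  [1,[0,1,0],[0,0,8]],
  [1,[0,2,0],[0,0,16]],
  [1,[0,3,0],[0,0,24]],
  [1,[0,4,0],[0,0,32]],
  [1,[0,5,0],[0,0,40]],
  [1,[0,6,0],[0,0,48]],
  [1,[0,7,0],[0,0,56]],
  [1,[0,8,0],[0,0,64]],
  [1,[0,8,0],[0,0,72]],
  [1,[0,8,0],[0,0,80]],
  [1,[0,8,0],[0,0,83.7]],
  [1,[0,8,0],[0,0,83.7]],
])

```text
time_s: 26.65
tool_pos: [0.4756, 0.1648, 0.0869]
ee_rot: [3.141, 0.0, 3.136]
force: [0.3, 0.9, -0.3]
grip_width: 0.0332
gripper_force: 35.3
```

Request:
drive_tool([
  [1,[0,0,-45],[0,0,0]],
  [1,[0,0,-85],[0,0,0]],
  [1,[0,0,-105],[0,0,0]],
  [1,[0,0,-111.5],[0,0,0]],
  [1,[0,0,-111.5],[0,0,0]],
  [0.4,[0,0,-111.5],[0,0,0]],
  [0.4,[0,0,-111.5],[0,0,0]],
  [0.4,[0,0,-111.5],[0,0,0]],
  [0.4,[0,0,-95],[0,0,0]],
  [0.4,[0,0,-60],[0,0,0]],
  [0.4,[-40,0,-60],[0,0,0]],
  [0.4,[-66,0,-60],[0,0,0]],
])

```text
time_s: 27.85
tool_pos: [0.4086, 0.1649, 0.0276]
ee_rot: [3.141, 0.002, 3.137]
force: [-1.0, -0.2, 1.0]
grip_width: 0.0514
gripper_force: 0.0
```

Request:
drive_tool([
  [0.4,[0,0,-20],[0,0,0]],
  [0.4,[0,0,-45],[0,0,0]],
  [0.4,[0,0,-52],[0,0,0]],
  [0.4,[0,0,-52],[0,0,0]],
  [1,[0,0,-52],[0,0,0]],
  [1,[0,0,-52],[0,0,0]],
  [1,[0,0,-52],[0,0,0]],
  [1,[0,0,-52],[0,0,0]],
])

```text
time_s: 28.65
tool_pos: [0.4103, 0.165, -0.0242]
ee_rot: [3.141, 0.003, 3.138]
force: [-1.0, -0.9, 8.1]
grip_width: 0.0329
gripper_force: 35.8
```

Run:
```python
from h import *
d=load('w7');g=d['frame'].astype(int)
for n,p in dict(nearL=(25,247),nearR=(166,258),slotb_nl=(31,241),slotb_nr=(91,246),slota_nl=(105,247),slota_nr=(160,252),divfarR=(90,46),divfarL=(78,46),slotaR_far=(130,48),hingetop=(157,137)).items():
  print(n,(onz(d,*p,.044 if n[0]=='h' else .010)*1000).round(1))
for r in (100,200): print(r,[(i,int(g[r,i].sum())) for i in range(0,175,2)])
for r in (100,200):
  print([(u,(onz(d,u,r,.01)[:2]*1000).round(0).tolist()) for u in range(0,175,25)])
```

```text
nearL [366.3 350.8  10. ]
nearR [375.5 228.8  10. ]
slotb_nl [373.1 345.   10. ]
slotb_nr [376.6 293.3  10. ]
slota_nl [377.6 281.3  10. ]
slota_nr [380.5 234.2  10. ]
divfarR [534.  289.4  10. ]
divfarL [532.8 297.8  10. ]
slotaR_far [536.6 261.5  10. ]
hingetop [484.6 229.2  44. ]
100 [(0, 198), (2, 198), (4, 159), (6, 122), (8, 119), (10, 162), (12, 210), (14, 206), (16, 226), (18, 435), (20, 476), (22, 480), (24, 484), (26, 485), (28, 481), (30, 475), (32, 476), (34, 474), (36, 479), (38, 472), (40, 473), (42, 478), (44, 483), (46, 483), (48, 480), (50, 474), (52, 468), (54, 465), (56, 455), (58, 451), (60, 443), (62, 440), (64, 448), (66, 477), (68, 475), (70, 473), (72, 469), (74, 473), (76, 478), (78, 472), (80, 462), (82, 459), (84, 453), (86, 452), (88, 429), (90, 193), (92, 129), (94, 192), (96, 218), (98, 422), (100, 461), (102, 472), (104, 469), (106, 455), (108, 444), (110, 447), (112, 452), (114, 451), (116, 447), (118, 437), (120, 438), (122, 451), (124, 472), (126, 487), (128, 492), (130, 489), (132, 485), (134, 482), (136, 485), (138, 488), (140, 489), (142, 476), (1
[... 809 characters left out ...]
), (112, 460), (114, 460), (116, 463), (118, 461), (120, 464), (122, 468), (124, 459), (126, 452), (128, 445), (130, 446), (132, 458), (134, 474), (136, 486), (138, 490), (140, 486), (142, 488), (144, 493), (146, 498), (148, 501), (150, 495), (152, 493), (154, 496), (156, 485), (158, 481), (160, 480), (162, 425), (164, 158), (166, 132), (168, 149), (170, 151), (172, 218), (174, 318)]
[(0, [488.0, 358.0]), (25, [491.0, 339.0]), (50, [493.0, 320.0]), (75, [496.0, 302.0]), (100, [499.0, 283.0]), (125, [501.0, 265.0]), (150, [504.0, 247.0])]
[(0, [407.0, 367.0]), (25, [411.0, 347.0]), (50, [414.0, 326.0]), (75, [417.0, 305.0]), (100, [420.0, 285.0]), (125, [423.0, 264.0]), (150, [426.0, 244.0])]
```

Request:
drive_tool([
  [1,[0,0,40],[0,0,0]],
  [1,[0,0,85],[0,0,0]],
  [1,[2,40,90],[0,0,2]],
  [1,[4,85,90],[0,0,4.3]],
  [1,[7,130,90],[0,0,4.3]],
  [1,[10,163,90],[0,0,4.3]],
  [1,[10,163,60],[0,0,4.3]],
  [1,[10,163,30],[0,0,4.3]],
  [1,[10,163,30],[0,0,4.3]],
  [1,[10,163,30],[0,0,4.3]],
])

```text
time_s: 29.65
tool_pos: [0.4196, 0.3278, 0.0057]
ee_rot: [3.142, 0.001, -3.07]
force: [0.7, 0.1, 0.7]
grip_width: 0.0332
gripper_force: 35.5
```

Request:
drive_tool([
  [1,[0,-1,-12],[0,0,0]],
  [1,[0,-1,-20],[0,0,0]],
  [1,[0,-1,-24],[0,0,0]],
  [1,[0,-1,-26],[0,0,0]],
  [1,[0,-1,-26],[0,0,0]],
])

```text
time_s: 30.15
tool_pos: [0.4199, 0.3269, -0.0202]
ee_rot: [3.141, 0.002, -3.07]
force: [-2.6, -2.3, 7.3]
grip_width: 0.0332
gripper_force: 36.5
```

Request:
drive_tool([
  [0.45,[0,0,0],[0,0,0]],
  [0.45,[0,0,0],[0,0,0]],
  [0.45,[0,0,0],[0,0,0]],
  [0.45,[0,0,20],[0,0,0]],
  [0.45,[0,0,60],[0,0,0]],
  [0.4,[0,-40,100],[0,0,0]],
  [0.4,[-5,-90,120],[0,0,-2]],
  [0.4,[-5,-140,120],[0,0,-5]],
  [0.4,[-10,-190,120],[0,0,-5]],
  [0.4,[-15,-240,120],[0,0,-5]],
  [0.4,[-15,-290,120],[0,0,-5]],
  [0.4,[-20,-340,120],[0,0,-5]],
])

```text
time_s: 31.35
tool_pos: [0.4003, -0.005, 0.0992]
ee_rot: [3.142, 0.002, 3.126]
force: [1.5, -0.0, -0.4]
grip_width: 0.0515
gripper_force: 0.0
```

Request:
drive_tool([
  [0.4,[-5,-50,0],[0,0,0]],
  [0.4,[-5,-100,0],[0,0,0]],
  [0.4,[-5,-150,0],[0,0,0]],
  [0.4,[-5,-200,0],[0,0,0]],
  [0.4,[-5,-250,0],[0,0,0]],
  [0.4,[-5,-290,0],[0,0,0]],
  [0.4,[-5,-300,0],[0,0,0]],
  [0.4,[-5,-300,0],[0,0,0]],
  [0.4,[-5,-300,0],[0,0,0]],
])

```text
time_s: 32.25
tool_pos: [0.3952, -0.3021, 0.0988]
ee_rot: [3.141, 0.001, 3.126]
force: [0.2, 0.3, 0.3]
grip_width: 0.0511
gripper_force: 0.0
```

```bash
cat >> h.py <<'E'
def blob(d,lo,hi,z,box=None,n=1):
    hsv=cv2.cvtColor(d['frame'],cv2.COLOR_RGB2HSV);m=cv2.inRange(hsv,np.array(lo),np.array(hi))
    if box: k=np.zeros_like(m);k[box[1]:box[3],box[0]:box[2]]=1;m*=k
    cs=sorted(cv2.findContours(m,cv2.RETR_EXTERNAL,cv2.CHAIN_APPROX_NONE)[0],key=cv2.contourArea)[::-1][:n]
    for c in cs:
        w=np.array([onz(d,*p[0],z)[:2]*1000 for p in c],np.float32);r=cv2.minAreaRect(w);print(cv2.contourArea(c),np.round(r[0],1),np.round(r[1],1),round(r[2],1))
E
python3 - <<'E'
from h import *
t=grab('top','t8');d=grab('wrist','w8');grab('side','s8');st=robot.read_state();print(st['tool_pos'],st['ee_rot'])
T0=load('top0')
def hs(d,u,v):return cv2.cvtColor(d['frame'],cv2.COLOR_RGB2HSV)[v,u].tolist()
u,v=proj(d,[.425,-.311,.02]).astype(int);print('oak px wrist',u,v)
o=np.hstack([d['frame'],cv2.resize(t['frame'][165:293,130:226],(288,384),interpolation=cv2.INTER_CUBIC)])[:,:,::-1];cv2.imwrite('pics/w8v.png',o)
E
```

```text
[ 0.39556736 -0.3018074   0.09907006] [3.14120244e+00 1.13223985e-03 3.12733570e+00]
oak px wrist 247 224
```

View pics/w8v.png

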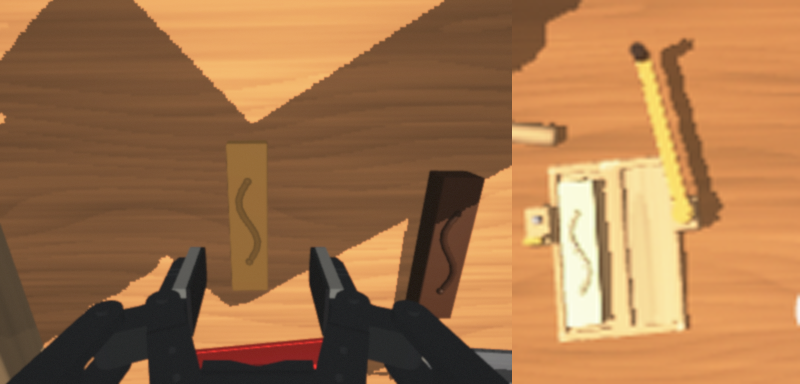

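Run:
```python
from h import *
d=load('w8');T=load('t8')
for n,c in (('oak',[(226,143),(267,143),(269,290),(232,291)]),('walnut',[(436,172),(485,178),(450,318),(407,303)])):
  for z in(.018,.025):
    q=np.array([onz(d,*p,z)[:2]*1000 for p in c]);v=q[2:].mean(0)-q[:2].mean(0)
    print(n,z,q.round(0).tolist(),q.mean(0).round(1),'yaw',np.degrees(np.arctan2(v[1],v[0])).round(2),'L',np.hypot(*v).round(0))
blob(T,(8,120,20),(14,255,110),.02,(290,210,335,275),2)
```

```text
oak 0.018 [[354.0, -326.0], [354.0, -293.0], [493.0, -292.0], [494.0, -327.0]] [ 423.8 -309.7] yaw 0.08 L 140.0
oak 0.025 [[353.0, -326.0], [353.0, -293.0], [489.0, -292.0], [489.0, -326.0]] [ 420.8 -309.4] yaw 0.08 L 136.0
walnut 0.018 [[380.0, -153.0], [386.0, -111.0], [528.0, -115.0], [510.0, -159.0]] [ 451.3 -134.5] yaw -2.12 L 136.0
walnut 0.025 [[378.0, -157.0], [384.0, -116.0], [522.0, -120.0], [505.0, -163.0]] [ 447.4 -139. ] yaw -2.12 L 132.0
1122.0 [ 445.  -138.4] [128.3 159.9] 87.3
```

Request:
drive_tool([
  [0.25,[-5,-8,-30],[0,0,0.9]],
  [0.25,[-5,-8,-75],[0,0,0.9]],
  [0.25,[-5,-8,-110],[0,0,0.9]],
  [0.25,[-5,-8,-124],[0,0,0.9]],
  [0.25,[-5,-8,-124],[0,0,0.9]],
  [1,[-5,-8,-124],[0,0,0.9]],
  [1,[-5,-8,-124],[0,0,0.9]],
  [1,[-5,-8,-124],[0,0,0.9]],
  [1,[-5,-8,-124],[0,0,0.9]],
  [1,[-5,-8,-124],[0,0,0.9]],
])

```text
time_s: 33.4
tool_pos: [0.3912, -0.3115, -0.0237]
ee_rot: [-3.14, 0.003, -3.141]
force: [-0.8, 2.2, 7.0]
grip_width: 0.0331
gripper_force: 34.6
```

Request:
drive_tool([
  [1,[0,0,30],[0,0,0]],
  [1,[0,10,70],[0,0,0]],
  [1,[10,55,80],[0,0,-1]],
  [1,[20,100,80],[0,0,-2]],
  [1,[30,145,80],[0,0,-3]],
  [1,[40,190,80],[0,0,-4]],
  [1,[50,235,80],[0,0,-4.5]],
  [1,[60,280,75],[0,0,-4.5]],
  [1,[65,320,70],[0,0,-4.5]],
  [1,[65,334.5,50],[0,0,-4.5]],
  [1,[65,334.5,30],[0,0,-4.5]],
  [1,[65,334.5,30],[0,0,-4.5]],
])

```text
time_s: 34.6
tool_pos: [0.4545, 0.0241, 0.0041]
ee_rot: [3.141, -0.001, 3.064]
force: [0.4, 0.6, 0.6]
grip_width: 0.0327
gripper_force: 35.7
```

Request:
drive_tool([
  [1,[0,0,-10],[0,0,0]],
  [1,[0,0,-18],[0,0,0]],
  [1,[0,0,-23],[0,0,0]],
  [1,[0,0,-23],[0,0,0]],
])

```text
time_s: 35.0
tool_pos: [0.4558, 0.0231, -0.0181]
ee_rot: [3.141, 0.002, 3.062]
force: [0.4, -0.1, 0.6]
grip_width: 0.0331
gripper_force: 36.8
```

Request:
drive_tool([
  [1,[10,-0.8,0],[0,0,0]],
  [1,[20,-1.6,0],[0,0,0]],
  [1,[30,-2.4,0],[0,0,0]],
  [1,[40,-3.1,0],[0,0,0]],
  [1,[48,-3.7,0],[0,0,0]],
  [1,[53,-4.1,0],[0,0,0]],
  [1,[56,-4.3,0],[0,0,0]],
  [1,[56,-4.3,0],[0,0,0]],
])

```text
time_s: 35.8
tool_pos: [0.5118, 0.019, -0.0182]
ee_rot: [3.141, 0.001, 3.063]
force: [0.4, -0.3, 0.1]
grip_width: 0.0328
gripper_force: 36.9
```

Request:
drive_tool([
  [1,[1,-0.1,0],[0,0,0]],
  [1,[2,-0.2,0],[0,0,0]],
  [1,[2,-0.2,0],[0,0,0]],
])

```text
time_s: 36.1
tool_pos: [0.5135, 0.0188, -0.0181]
ee_rot: [3.141, 0.001, 3.063]
force: [-0.1, 0.1, -0.8]
grip_width: 0.0329
gripper_force: 36.9
```

Request:
drive_tool([
  [1,[1,-0.1,0],[0,0,0]],
  [1,[2,-0.2,0],[0,0,0]],
  [1,[2,-0.2,0],[0,0,0]],
])

```text
time_s: 36.4
tool_pos: [0.5156, 0.0186, -0.0181]
ee_rot: [3.141, 0.001, 3.063]
force: [1.0, 0.0, 0.3]
grip_width: 0.0329
gripper_force: 36.9
```

Request:
drive_tool([
  [1,[1,-0.1,0],[0,0,0]],
  [1,[2,-0.2,0],[0,0,0]],
  [1,[2,-0.2,0],[0,0,0]],
])

```text
time_s: 36.7
tool_pos: [0.5158, 0.0186, -0.0182]
ee_rot: [3.141, -0.002, 3.063]
force: [-8.7, 0.9, 7.4]
grip_width: 0.0328
gripper_force: 37.8
```

Request:
drive_tool([
  [1,[1,-0.1,0],[0,0,0]],
  [1,[1,-0.1,0],[0,0,0]],
])

```text
time_s: 36.9
tool_pos: [0.5158, 0.0186, -0.0183]
ee_rot: [3.141, -0.003, 3.063]
force: [-14.4, 0.2, 14.7]
grip_width: 0.0329
gripper_force: 38.4
```

Request:
drive_tool([
  [1,[-2,0.2,0],[0,0,0]],
  [0.3,[-2,0.2,0],[0,0,0]],
  [0.3,[-2,0.2,0],[0,0,0]],
  [0.3,[-2,0.2,0],[0,0,0]],
  [0.3,[-2,0,30],[0,0,0]],
  [0.3,[-2,0,75],[0,0,0]],
  [0.6,[-2,0,115],[0,0,0]],
  [1,[-2,-40,128],[0,0,0]],
  [1,[20,-80,128],[0,0,0]],
  [1,[60,-86,125],[0,0,0]],
  [1,[75,-86,120],[0,0,0]],
  [1,[75,-86,112],[0,0,0]],
])

```text
time_s: 38.1
tool_pos: [0.5953, -0.0683, 0.0932]
ee_rot: [3.141, 0.002, 3.063]
force: [-1.3, 0.2, 0.1]
grip_width: -0.0001
gripper_force: 0.0
```

Request:
drive_tool([
  [1,[0,0,0],[0,0,0]],
  [1,[0,0,0],[0,0,0]],
])

```text
time_s: 38.3
tool_pos: [0.5923, -0.0672, 0.0938]
ee_rot: [3.141, 0.0, 3.063]
force: [-0.2, -0.4, 0.0]
grip_width: -0.0003
gripper_force: 0.0
```

Request:
drive_tool([
  [1,[0,-1,-6],[0,0,0]],
  [1,[0,-2,-12],[0,0,0]],
  [1,[0,-3,-18],[0,0,0]],
  [1,[0,-4,-24],[0,0,0]],
  [1,[0,-5.5,-30],[0,0,0]],
  [1,[0,-7,-36],[0,0,0]],
  [1,[0,-8,-42],[0,0,0]],
  [1,[0,-9,-48],[0,0,0]],
  [1,[0,-9,-52],[0,0,0]],
  [1,[0,-9,-52],[0,0,0]],
])

```text
time_s: 39.3
tool_pos: [0.5934, -0.0767, 0.0414]
ee_rot: [3.141, 0.001, 3.063]
force: [-1.1, -1.5, 3.6]
grip_width: 0.0001
gripper_force: 1.6
```

Request:
drive_tool([
  [1,[0,0,-1],[0,0,0]],
  [1,[0,0,-2],[0,0,0]],
  [1,[0,0,-3],[0,0,0]],
  [1,[0,0,-3],[0,0,0]],
])

```text
time_s: 39.7
tool_pos: [0.5936, -0.0767, 0.0389]
ee_rot: [3.142, 0.001, 3.063]
force: [-0.6, -2.8, 2.3]
grip_width: 0.0001
gripper_force: 1.7
```

Request:
drive_tool([
  [1,[0,0,-1],[0,0,0]],
  [1,[0,0,-2],[0,0,0]],
  [1,[0,0,-2],[0,0,0]],
])

```text
time_s: 40.0
tool_pos: [0.5936, -0.0767, 0.0368]
ee_rot: [3.141, 0.001, 3.063]
force: [0.2, -1.6, 3.9]
grip_width: 0.0003
gripper_force: 1.7
```

Passed the full-thickness point; oak seems thin.

Request:
drive_tool([
  [1,[0,0,-2],[0,0,0]],
  [1,[0,0,-4],[0,0,0]],
  [1,[0,0,-6],[0,0,0]],
  [1,[0,0,-8],[0,0,0]],
  [1,[0,0,-8],[0,0,0]],
])

```text
time_s: 40.5
tool_pos: [0.5935, -0.0766, 0.0286]
ee_rot: [3.141, 0.001, 3.063]
force: [0.8, -2.8, 3.6]
grip_width: 0.0003
gripper_force: 1.9
```

Request:
drive_tool([
  [1,[0,0,-1],[0,0,0]],
  [1,[0,0,-2],[0,0,0]],
  [1,[0,0,-2],[0,0,0]],
])

```text
time_s: 40.8
tool_pos: [0.5935, -0.0767, 0.0268]
ee_rot: [3.141, 0.001, 3.063]
force: [0.4, -3.0, 3.4]
grip_width: -0.0
gripper_force: 2.0
```

Request:
drive_tool([
  [1,[0,0,-1],[0,0,0]],
  [1,[0,0,-1.5],[0,0,0]],
  [1,[0,0,-1.5],[0,0,0]],
])

```text
time_s: 41.1
tool_pos: [0.5935, -0.0767, 0.0253]
ee_rot: [3.141, 0.001, 3.063]
force: [-0.1, -3.2, 4.2]
grip_width: -0.0002
gripper_force: 2.1
```

Request:
drive_tool([
  [1,[0,0,-1],[0,0,0]],
  [1,[0,0,-1.5],[0,0,0]],
  [1,[0,0,-1.5],[0,0,0]],
])

```text
time_s: 41.4
tool_pos: [0.5935, -0.0767, 0.0238]
ee_rot: [3.141, 0.001, 3.063]
force: [0.3, -3.4, 4.2]
grip_width: -0.0001
gripper_force: 2.1
```

Request:
drive_tool([
  [1,[0,0,-0.7],[0,0,0]],
  [1,[0,0,-1],[0,0,0]],
  [1,[0,0,-1],[0,0,0]],
])

```text
time_s: 41.7
tool_pos: [0.5935, -0.0767, 0.0231]
ee_rot: [3.142, 0.001, 3.063]
force: [-1.5, -3.4, 7.4]
grip_width: 0.0
gripper_force: 3.8
```

Firming up at ~66 mm: thin. A little more, and hold.

Request:
drive_tool([
  [1,[0,0,-0.6],[0,0,0]],
  [1,[0,0,-0.6],[0,0,0]],
  [1,[0,0,-0.6],[0,0,0]],
  [1,[0,0,-0.6],[0,0,0]],
  [1,[0,0,-0.6],[0,0,0]],
  [1,[0,0,-0.6],[0,0,0]],
  [1,[0,0,-0.6],[0,0,0]],
  [1,[0,0,-0.6],[0,0,0]],
  [1,[0,0,-0.6],[0,0,0]],
  [1,[0,0,-0.6],[0,0,0]],
  [1,[0,0,-0.6],[0,0,0]],
  [1,[0,0,-0.6],[0,0,0]],
])

```text
time_s: 42.9
tool_pos: [0.5935, -0.0767, 0.0228]
ee_rot: [-3.142, 0.002, 3.063]
force: [-1.4, -3.6, 12.5]
grip_width: 0.0
gripper_force: 6.1
```

Request:
drive_tool([
  [1,[0,2,10],[0,0,0]],
  [1,[0,4,25],[0,0,0]],
  [1,[0,6,45],[0,0,0]],
  [1,[0,9,68],[0,0,0]],
  [1,[-5,12,90],[0,0,0]],
  [1,[-35,40,95],[0,0,0]],
  [0.5,[-65,75,95],[0,0,0]],
  [0.3,[-78.5,95.4,90],[0,0,0]],
  [0.3,[-78.5,95.4,50],[0,0,0]],
  [0.3,[-78.5,95.4,10],[0,0,0]],
  [0.3,[-78.5,95.4,-20],[0,0,0]],
  [0.3,[-78.5,95.4,-35],[0,0,0]],
])

```text
time_s: 44.1
tool_pos: [0.513, 0.0196, -0.015]
ee_rot: [3.14, -0.003, 3.063]
force: [-0.0, 0.6, 0.7]
grip_width: 0.0598
gripper_force: 0.0
```

Request:
drive_tool([
  [0.3,[0,0,-6.5],[0,0,0]],
  [0.3,[0,0,-6.5],[0,0,0]],
  [1,[0,0,-6.5],[0,0,0]],
  [1,[0,0,-6.5],[0,0,0]],
  [1,[0,0,-6.5],[0,0,0]],
  [1,[0,0,-6.5],[0,0,0]],
  [1,[0,0,-6.5],[0,0,0]],
])

```text
time_s: 44.8
tool_pos: [0.5157, 0.0188, -0.0181]
ee_rot: [3.141, 0.003, 3.063]
force: [-1.0, -0.3, 6.5]
grip_width: 0.0329
gripper_force: 34.7
```

Request:
drive_tool([
  [1,[0,0,1],[0,0,0]],
  [1,[-20,1.6,1.5],[0,0,0]],
  [1,[-40,3.1,1.5],[0,0,0]],
  [1,[-60,4.7,2],[0,0,0]],
  [1,[-68,5.3,3],[0,0,0]],
  [1,[-70,5.5,30],[0,0,0]],
  [1,[-70,5.5,70],[0,0,0]],
  [1,[-70,5,95],[0,0,0]],
  [1,[-70,-30,100],[0,0,-6]],
  [1,[-70,-75,100],[0,0,-14]],
  [1,[-70,-120,100],[0,0,-22]],
  [1,[-70,-165,100],[0,0,-30]],
])

```text
time_s: 46.0
tool_pos: [0.4454, -0.1483, 0.0815]
ee_rot: [3.141, 0.003, 2.534]
force: [0.5, 0.7, -0.8]
grip_width: 0.0329
gripper_force: 35.2
```

Request:
drive_tool([
  [1,[0,-45,0],[0,0,-8]],
  [1,[10,-90,0],[0,0,-16]],
  [1,[40,-125,0],[0,0,-24]],
  [1,[80,-130,0],[0,0,-32]],
  [1,[120,-130,0],[0,0,-40]],
  [1,[160,-130,0],[0,0,-48]],
  [1,[190,-130,0],[0,0,-49.4]],
  [1,[200,-130,0],[0,0,-49.4]],
  [1,[200,-130,0],[0,0,-49.4]],
  [1,[200,-130,0],[0,0,-49.4]],
])

```text
time_s: 47.0
tool_pos: [0.6447, -0.2763, 0.0808]
ee_rot: [3.142, 0.001, 1.677]
force: [0.3, 0.3, -0.9]
grip_width: 0.0331
gripper_force: 35.2
```

Request:
drive_tool([
  [1,[6.5,13.5,0],[0,0,0]],
  [1,[6.5,13.5,-30],[0,0,0]],
  [1,[6.5,13.5,-65],[0,0,0]],
  [1,[6.5,13.5,-90],[0,0,0]],
  [1,[6.5,13.5,-98],[0,0,0]],
  [1,[6.5,13.5,-98],[0,0,0]],
])

```text
time_s: 47.6
tool_pos: [0.6508, -0.2621, -0.0173]
ee_rot: [-3.141, 0.0, 1.677]
force: [0.5, 0.2, -0.6]
grip_width: 0.033
gripper_force: 36.0
```

Request:
drive_tool([
  [1,[0,0,-2],[0,0,0]],
  [0.52,[0,0,-2],[0,0,0]],
  [0.52,[0,0,-2],[0,0,0]],
  [0.52,[0,0,-2],[0,0,0]],
  [0.52,[0,0,20],[0,0,0]],
  [0.52,[0,0,60],[0,0,0]],
  [0.4,[-10,0,100],[0,0,0]],
  [0.25,[-55,0,117],[0,0,8]],
  [0.25,[-100,10,117],[0,0,16]],
  [0.25,[-145,30,117],[0,0,24]],
  [0.25,[-185,50,117],[0,0,32]],
  [0.25,[-220,75,117],[0,0,40]],
])

```text
time_s: 48.8
tool_pos: [0.4295, -0.1872, 0.1]
ee_rot: [3.141, 0.002, 2.38]
force: [0.8, 0.2, 1.3]
grip_width: 0.0642
gripper_force: 0.0
```

Request:
drive_tool([
  [0.25,[-5,20,0],[0,0,8]],
  [0.25,[-10,40,0],[0,0,16]],
  [0.25,[-11,50,0],[0,0,24]],
  [0.25,[-11,52,0],[0,0,32]],
  [0.25,[-11,52,0],[0,0,40]],
  [0.25,[-11,52,0],[0,0,41.9]],
  [0.25,[-11,52,0],[0,0,41.9]],
  [0.25,[-11,52,0],[0,0,41.9]],
])

```text
time_s: 49.6
tool_pos: [0.4205, -0.1358, 0.1]
ee_rot: [3.142, 0.001, 3.105]
force: [-0.1, -0.0, 1.5]
grip_width: 0.064
gripper_force: 0.0
```

Run:
```python
from h import *
d=grab('wrist','w9');t=grab('top','t9');st=robot.read_state();print(st['tool_pos'],st['ee_rot'])
u,v=proj(d,[.454,-.136,.02]).astype(int);print(u,v)
h=cv2.cvtColor(d['frame'],cv2.COLOR_RGB2HSV);print([h[v,x].tolist() for x in range(u-40,u+41,10)])
# oak in bin (top)
b=proj(t,[.655,-.296,.02]);print(b);H=cv2.cvtColor(t['frame'],cv2.COLOR_RGB2HSV)
x,y=b.astype(int);m=H[y-45:y+45,x-70:x+70];k=((m[...,0]>10)&(m[...,0]<30)&(m[...,1]>60)).astype(np.uint8)
cs=sorted(cv2.findContours(k,0,1)[0],key=cv2.contourArea)[::-1][:3]
for c in cs:
  w=np.array([onz(t,p[0][0]+x-70,p[0][1]+y-45,.023)[:2]*1000 for p in c],np.float32);print(cv2.contourArea(c),cv2.minAreaRect(w))
cv2.imwrite('pics/w9v.png',np.hstack([d['frame'],cv2.resize(t['frame'][y-50:y+78,x-80:x+16],(288,384),interpolation=cv2.INTER_CUBIC)])[:,:,::-1])
```

```text
[ 0.42049411 -0.1358091   0.09989544] [3.14144283e+00 1.33289719e-03 3.10545094e+00]
258 228
[[13, 146, 115], [13, 151, 165], [13, 144, 117], [11, 146, 89], [10, 129, 73], [10, 143, 89], [10, 143, 91], [14, 149, 230], [14, 149, 229]]
[361.75341133 175.63307856]
8537.5 ((659.8139038085938, -294.74078369140625), (426.1390686035156, 271.6347961425781), 88.75112915039062)
466.0 ((660.5113525390625, -280.7640075683594), (34.8942756652832, 137.7174072265625), 6.479292869567871)
```

Run:
```python
from h import *
d=load('w9')
h=cv2.cvtColor(d['frame'],cv2.COLOR_RGB2HSV);m=cv2.inRange(h,np.array([5,110,40]),np.array([12,170,108]))
m[:60]=0;k=np.zeros_like(m);k[80:310,200:330]=m[80:310,200:330];k=cv2.morphologyEx(k,cv2.MORPH_OPEN,np.ones((5,5)))
c=max(cv2.findContours(k,0,1)[0],key=cv2.contourArea);r=cv2.minAreaRect(c);print(cv2.contourArea(c),r,cv2.boundingRect(c))
for z in (.018,.025):
  w=np.array([onz(d,*p[0],z)[:2]*1000 for p in c],np.float32);print(cv2.minAreaRect(w))
for row in (130,200,260):
  x=np.where(k[row])[0];print(row,x.min() if len(x) else 0,x.max() if len(x) else 0)
```

```text
3994.5 ((260.0, 235.5), (121.0, 38.0), 90.0) (241, 175, 39, 122)
((466.2835388183594, -134.85971069335938), (33.67718505859375, 119.99607849121094), 88.35468292236328)
((462.7635192871094, -134.7991180419922), (32.76056671142578, 116.73003387451172), 88.35468292236328)
130 0 0
200 241 279
260 242 278
```

View pics/w9v.png

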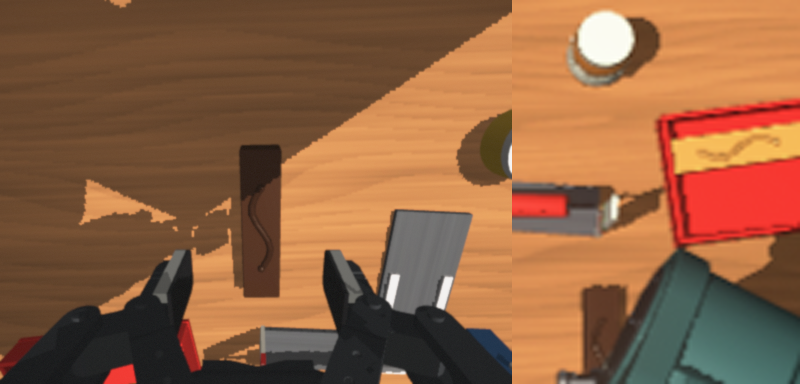

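Request:
drive_tool([
  [0.25,[-1,1,-30],[0,0,0]],
  [0.25,[-1,1,-75],[0,0,0]],
  [0.25,[-1,1,-110],[0,0,0]],
  [0.25,[-1,1,-125],[0,0,0]],
  [0.25,[-1,1,-125],[0,0,0]],
  [1,[-1,1,-125],[0,0,0]],
  [1,[-1,1,-125],[0,0,0]],
  [1,[-1,1,-125],[0,0,0]],
  [1,[-1,1,-125],[0,0,0]],
  [1,[-1,1,-125],[0,0,0]],
])

```text
time_s: 50.7
tool_pos: [0.4203, -0.1352, -0.0239]
ee_rot: [-3.141, 0.003, 3.107]
force: [-1.8, 0.4, 6.4]
grip_width: 0.0331
gripper_force: 34.5
```

Request:
drive_tool([
  [1,[0,0,30],[0,0,0]],
  [1,[0,10,70],[0,0,0]],
  [1,[8,45,80],[0,0,-1]],
  [1,[20,90,80],[0,0,-2]],
  [1,[30,130,75],[0,0,-2.4]],
  [1,[36,158,65],[0,0,-2.4]],
  [1,[36,158,40],[0,0,-2.4]],
  [1,[36,158,20],[0,0,-2.4]],
  [1,[36,158,10],[0,0,-2.4]],
  [1,[36,158,6.5],[0,0,-2.4]],
  [1,[36,158,6.5],[0,0,-2.4]],
])

```text
time_s: 51.8
tool_pos: [0.4559, 0.0231, -0.0179]
ee_rot: [3.141, 0.002, 3.064]
force: [0.5, -0.2, -0.5]
grip_width: 0.0332
gripper_force: 35.5
```

Request:
drive_tool([
  [1,[10,-0.8,0],[0,0,0]],
  [1,[20,-1.6,0],[0,0,0]],
  [1,[30,-2.4,0],[0,0,0]],
  [1,[40,-3.1,0],[0,0,0]],
  [1,[48,-3.7,0],[0,0,0]],
  [1,[52,-4,0],[0,0,0]],
  [1,[54,-4.2,0],[0,0,0]],
  [1,[54,-4.2,0],[0,0,0]],
])

```text
time_s: 52.6
tool_pos: [0.5096, 0.019, -0.0184]
ee_rot: [3.141, 0.0, 3.065]
force: [-6.9, 1.1, 12.5]
grip_width: 0.0332
gripper_force: 37.2
```

Request:
drive_tool([
  [1,[1,-0.1,0],[0,0,0]],
  [1,[2,-0.2,0],[0,0,0]],
  [1,[2,-0.2,0],[0,0,0]],
])

```text
time_s: 52.9
tool_pos: [0.5114, 0.0188, -0.0183]
ee_rot: [3.141, 0.0, 3.065]
force: [-7.6, -0.4, 13.3]
grip_width: 0.0331
gripper_force: 37.1
```

Request:
drive_tool([
  [1,[1,-0.1,0],[0,0,0]],
  [1,[2,-0.2,0],[0,0,0]],
  [1,[2,-0.2,0],[0,0,0]],
])

```text
time_s: 53.2
tool_pos: [0.5135, 0.0186, -0.0183]
ee_rot: [3.141, 0.0, 3.065]
force: [-7.6, 0.3, 12.3]
grip_width: 0.0331
gripper_force: 37.1
```

Request:
drive_tool([
  [1,[1,-0.1,0],[0,0,0]],
  [1,[2,-0.2,0],[0,0,0]],
  [1,[2,-0.2,0],[0,0,0]],
])

```text
time_s: 53.5
tool_pos: [0.5155, 0.0184, -0.0183]
ee_rot: [3.141, 0.0, 3.065]
force: [-7.0, 0.7, 13.0]
grip_width: 0.0333
gripper_force: 37.1
```

Request:
drive_tool([
  [1,[0,0,1],[0,0,0]],
  [1,[0.5,0,1],[0,0,0]],
  [1,[0.5,0,1],[0,0,0]],
])

```text
time_s: 53.8
tool_pos: [0.5158, 0.0184, -0.0179]
ee_rot: [3.141, 0.0, 3.065]
force: [-3.1, -0.5, 0.4]
grip_width: 0.0333
gripper_force: 35.6
```

Request:
drive_tool([
  [1,[1,-0.1,0],[0,0,0]],
  [1,[1.5,-0.1,0],[0,0,0]],
  [1,[1.5,-0.1,0],[0,0,0]],
])

```text
time_s: 54.1
tool_pos: [0.5158, 0.0185, -0.0183]
ee_rot: [3.141, -0.002, 3.065]
force: [-9.5, 0.8, 2.0]
grip_width: 0.0331
gripper_force: 35.8
```

Request:
drive_tool([
  [1,[-1,0.1,0],[0,0,0]],
  [0.3,[-1,0.1,0],[0,0,0]],
  [0.3,[-1,0.1,0],[0,0,0]],
  [0.3,[-1,0.1,0],[0,0,0]],
  [0.3,[-1,0,30],[0,0,0]],
  [0.3,[-1,0,75],[0,0,0]],
  [0.6,[-1,0,115],[0,0,0]],
  [1,[-1,-40,128],[0,0,0]],
  [1,[20,-80,128],[0,0,0]],
  [1,[60,-86,125],[0,0,0]],
  [1,[76,-86,120],[0,0,0]],
  [1,[76,-86,112],[0,0,0]],
])

```text
time_s: 55.3
tool_pos: [0.5956, -0.0683, 0.0938]
ee_rot: [3.142, 0.003, 3.064]
force: [-0.5, -0.7, -0.2]
grip_width: -0.0001
gripper_force: 0.0
```

Request:
drive_tool([
  [1,[0,0,0],[0,0,0]],
  [1,[0,0,0],[0,0,0]],
])

```text
time_s: 55.5
tool_pos: [0.5925, -0.0673, 0.0943]
ee_rot: [3.141, 0.0, 3.065]
force: [-0.4, 0.7, 0.3]
grip_width: -0.0
gripper_force: 0.0
```

Request:
drive_tool([
  [1,[0,-1,-6],[0,0,0]],
  [1,[0,-2,-12],[0,0,0]],
  [1,[0,-3,-18],[0,0,0]],
  [1,[0,-4,-24],[0,0,0]],
  [1,[0,-5.5,-30],[0,0,0]],
  [1,[0,-7,-36],[0,0,0]],
  [1,[0,-8,-42],[0,0,0]],
  [1,[0,-9,-48],[0,0,0]],
  [1,[0,-9,-52],[0,0,0]],
  [1,[0,-9,-52],[0,0,0]],
])

```text
time_s: 56.5
tool_pos: [0.5935, -0.0768, 0.0418]
ee_rot: [3.141, 0.001, 3.065]
force: [-0.9, -2.5, 3.7]
grip_width: 0.0001
gripper_force: 1.6
```

Request:
drive_tool([
  [1,[0,0,-1],[0,0,0]],
  [1,[0,0,-2],[0,0,0]],
  [1,[0,0,-3],[0,0,0]],
  [1,[0,0,-3],[0,0,0]],
])

```text
time_s: 56.9
tool_pos: [0.5937, -0.0767, 0.0394]
ee_rot: [3.141, 0.002, 3.065]
force: [0.1, -2.7, 4.2]
grip_width: 0.0002
gripper_force: 1.6
```

Request:
drive_tool([
  [1,[0,0,-0.5],[0,0,0]],
  [1,[0,0,-1],[0,0,0]],
  [1,[0,0,-1],[0,0,0]],
])

```text
time_s: 57.2
tool_pos: [0.5936, -0.0768, 0.0383]
ee_rot: [3.142, 0.001, 3.065]
force: [0.5, -1.8, 4.5]
grip_width: -0.0004
gripper_force: 1.9
```

Request:
drive_tool([
  [1,[0,0,-0.5],[0,0,0]],
  [1,[0,0,-1],[0,0,0]],
  [1,[0,0,-1],[0,0,0]],
])

```text
time_s: 57.5
tool_pos: [0.5937, -0.0768, 0.0378]
ee_rot: [-3.141, 0.002, 3.065]
force: [-1.1, -2.5, 9.0]
grip_width: -0.0001
gripper_force: 4.8
```

Firming at 0.0378 like the maple: walnut is full thickness. Slightly more and hold.

Request:
drive_tool([
  [1,[0,0,-0.5],[0,0,0]],
  [1,[0,0,-0.5],[0,0,0]],
  [1,[0,0,-0.5],[0,0,0]],
  [1,[0,0,-0.5],[0,0,0]],
  [1,[0,0,-0.5],[0,0,0]],
  [1,[0,0,-0.5],[0,0,0]],
  [1,[0,0,-0.5],[0,0,0]],
  [1,[0,0,-0.5],[0,0,0]],
  [1,[0,0,-0.5],[0,0,0]],
  [1,[0,0,-0.5],[0,0,0]],
  [1,[0,0,-0.5],[0,0,0]],
  [1,[0,0,-0.5],[0,0,0]],
])

```text
time_s: 58.7
tool_pos: [0.5937, -0.0769, 0.0375]
ee_rot: [-3.141, 0.002, 3.065]
force: [-3.2, -3.1, 13.2]
grip_width: -0.0
gripper_force: 6.5
```

Request:
drive_tool([
  [1,[0,2,10],[0,0,0]],
  [1,[0,4,22],[0,0,0]],
  [1,[0,7,38],[0,0,0]],
  [1,[0,9,55],[0,0,0]],
  [1,[-5,12,76],[0,0,0]],
  [1,[-35,40,80],[0,0,0]],
  [0.5,[-65,75,80],[0,0,0]],
  [0.3,[-78.5,95.4,75],[0,0,0]],
  [0.3,[-78.5,95.4,35],[0,0,0]],
  [0.3,[-78.5,95.4,-5],[0,0,0]],
  [0.3,[-78.5,95.4,-35],[0,0,0]],
  [0.3,[-78.5,95.4,-48],[0,0,0]],
])

```text
time_s: 59.9
tool_pos: [0.5133, 0.0195, -0.0132]
ee_rot: [3.141, -0.002, 3.065]
force: [0.4, 1.1, 0.8]
grip_width: 0.0599
gripper_force: 0.0
```

Request:
drive_tool([
  [0.3,[0,0,-8],[0,0,0]],
  [0.3,[0,0,-8],[0,0,0]],
  [1,[0,0,-8],[0,0,0]],
  [1,[0,0,-8],[0,0,0]],
  [1,[0,0,-8],[0,0,0]],
  [1,[0,0,-8],[0,0,0]],
  [1,[0,0,-8],[0,0,0]],
])

```text
time_s: 60.6
tool_pos: [0.5157, 0.0187, -0.0181]
ee_rot: [3.141, 0.003, 3.065]
force: [-0.9, 1.0, 5.7]
grip_width: 0.0331
gripper_force: 35.6
```

Request:
drive_tool([
  [1,[0,0,1],[0,0,0]],
  [1,[-20,1.6,1.5],[0,0,0]],
  [1,[-40,3.1,1.5],[0,0,0]],
  [1,[-60,4.7,2],[0,0,0]],
  [1,[-68,5.3,3],[0,0,0]],
  [1,[-70,5.5,30],[0,0,0]],
  [1,[-70,5.5,70],[0,0,0]],
  [1,[-70,10,95],[0,0,0]],
  [1,[-75,50,100],[0,0,2]],
  [1,[-80,95,100],[0,0,4]],
  [1,[-85,140,100],[0,0,6]],
  [1,[-90,185,100],[0,0,8.5]],
])

```text
time_s: 61.8
tool_pos: [0.4253, 0.2056, 0.0814]
ee_rot: [3.141, 0.003, -3.069]
force: [1.2, -0.1, -0.3]
grip_width: 0.0333
gripper_force: 35.3
```

Request:
drive_tool([
  [1,[0,35,0],[0,0,0]],
  [1,[0,59.3,0],[0,0,0]],
  [1,[0,59.3,-30],[0,0,0]],
  [1,[0,59.3,-65],[0,0,0]],
  [1,[0,59.3,-80],[0,0,0]],
  [1,[0,59.3,-80],[0,0,0]],
  [1,[0,59.3,-80],[0,0,0]],
])

```text
time_s: 62.5
tool_pos: [0.4256, 0.2632, 0.0015]
ee_rot: [3.141, 0.002, -3.07]
force: [-0.7, 0.9, -0.7]
grip_width: 0.0328
gripper_force: 35.3
```

Request:
drive_tool([
  [1,[0,-0.2,-10],[0,0,0]],
  [1,[0,-0.2,-17],[0,0,0]],
  [1,[0,-0.2,-21],[0,0,0]],
  [1,[0,-0.2,-21],[0,0,0]],
])

```text
time_s: 62.9
tool_pos: [0.425, 0.2628, -0.0203]
ee_rot: [3.141, 0.001, -3.07]
force: [0.6, -0.6, 0.1]
grip_width: 0.0334
gripper_force: 35.9
```

Request:
drive_tool([
  [0.45,[0,0,0],[0,0,0]],
  [0.45,[0,0,0],[0,0,0]],
  [0.45,[0,0,0],[0,0,0]],
  [0.45,[0,0,20],[0,0,0]],
  [0.45,[0,0,60],[0,0,0]],
  [0.45,[0,0,105],[0,0,0]],
  [0.3,[40,-20,120],[0,0,4]],
  [0.3,[80,-35,120],[0,0,9]],
  [0.3,[80,-35,120],[0,0,9.5]],
  [0.3,[80,-35,120],[0,0,9.5]],
])

```text
time_s: 63.9
tool_pos: [0.5053, 0.2274, 0.0994]
ee_rot: [3.141, 0.001, -2.906]
force: [-0.6, -0.2, -0.4]
grip_width: 0.0596
gripper_force: 0.0
```

Run:
```python
from h import *
d=grab('wrist','w10');s=grab('side','s10');t=grab('top','t10');st=robot.read_state();print(st['tool_pos'],st['ee_rot'])
p=[.6405,.265,.076];
for n,im,r in(('w',d,30),('s',s,14),('t',t,12)):
  u,v=proj(im,p).astype(int);print(n,u,v)
  if not(r<u<512-r and r<v<384-r):continue
  g=im['frame'][v-r:v+r,u-r:u+r].astype(int).sum(2);m=((g<110)).astype(np.uint8)
  cs=cv2.findContours(m,0,1)[0]
  for c in cs:
    if cv2.contourArea(c)>8:print(cv2.boundingRect(c)[0]+u-r,cv2.boundingRect(c)[1]+v-r,cv2.boundingRect(c)[2:],cv2.contourArea(c))
# walnut in slot a, seen from side
u,v=proj(s,[.457,.2655,.029]).astype(int)
h=cv2.cvtColor(s['frame'],cv2.COLOR_RGB2HSV);m=(h[v-30:v+30,u-45:u+45,2]<110).astype(np.uint8);print((u,v))
for c in cv2.findContours(m,0,1)[0]:
  if cv2.contourArea(c)>60:
    w=np.array([onz(s,q[0][0]+u-45,q[0][1]+v-30,.027)[:2]*1000 for q in c],np.float32);print(cv2.minAreaRect(w))
T=load('top0');print('mallet',onz(T,103.4,177,.09),'brush end',onz(T,*((75/3.333+125),(133/3.333+170)),.02))
```

```text
[0.50394099 0.22813003 0.09962957] [ 3.14129012e+00  3.30487210e-04 -2.90428579e+00]
w 262 376
s 221 277
t 171 181
(np.int64(297), np.int64(293))
((458.70220947265625, 270.0261535644531), (134.50851440429688, 39.29067611694336), 5.500247001647949)
mallet [0.65384367 0.45797022 0.09      ] brush end [0.56531646 0.34567004 0.02      ]
```

Run:
```python
from h import *
s=load('s10');t=load('t10')
for n,im in(('s',s),('t',t)):
  u,v=proj(im,[.6405,.265,.076]).astype(int)
  print(n);print(im['frame'][v-8:v+12,u-10:u+12].sum(2,dtype=int)//3)
```

```text
s
[[154 156 154 154 152 155 154 154 156 156 152 149 153 151 151 150 151 154
  154 149 147 146]
 [156 155 154 153 153 153 156 156 156 154 151 151 152 152 150 153 152 152
  151 150 148 145]
 [154 153 152 155 152 153 157 156 157 154 153 151 153 151 152 152 154 151
  153 148 146 143]
 [154 152 150 153 155 155 154 157 158 153 151 152 152 151 152 152 153 148
  150 148 149 144]
 [156 151 151 154 155 153 155 156 156 153 151 153 154 152 151 153 153 154
  149 146 146 143]
 [153 152 153 153 155 154 155 157 154 150 148 151 151 153 152 153 154 152
  150 148 149 144]
 [153 151 151 153 155 155 154 155 146 134 127 132 138 148 154 152 152 151
  146 148 144 145]
 [153 152 149 153 153 152 144 136 116  93  82  88 109 136 151 153 154 148
  150 150 147 146]
 [151 150 153 154 151 137 113  94  76  64  60  61  84 125 147 154 152 150
  150 150 147 146]
 [154 153 153 154 147 120  89  69  61  55  57  54  71 106 139 152 153 150
  148 149 145 147]
 [151 152 153 155 145 114  84  65  57  57  55  54  63  96 135 151 153 148
  150 150 148 149]
 [154 152 152 154 147 112  86  66  55  55  57  55  57  89 133 150 148 149
 
[... 1925 characters left out ...]
9 108 110  93  68  64  62  55
   54  54  68  83]
 [ 94  81  96 108 107 107 107 108 108 109 109 109 110 100  76  64  62  56
   54  54  61  76]
 [ 96  77  95 111 107 108 109 108 109 109 109 109 109 104  81  62  63  57
   54  53  59  74]
 [102  85  96 111 108 109 109 109 109 109 109 109 109 109  88  64  64  59
   54  53  53  67]
 [106  91  88 103 109 109 109 109 109 109 110 109 109 110  94  68  64  61
   55  53  53  59]
 [107  96  81  97 110 109 109 109 109 109 109 109 109 110 100  76  64  63
   56  53  53  55]
 [109 101  82  97 112 108 109 109 108 109 109 109 109 109 104  81  63  64
   58  54  53  52]
 [109 106  88  96 110 108 108 108 109 109 109 109 109 109 109  88  64  65
   59  54  52  52]]
```

Request:
drive_tool([
  [0.3,[45,12,0],[0,0,0]],
  [0.3,[90,24,0],[0,0,0]],
  [0.3,[125,34,0],[0,0,0]],
  [0.3,[136.5,37,0],[0,0,0]],
  [0.3,[136.5,37,-25],[0,0,0]],
  [0.3,[136.5,37,-55],[0,0,0]],
  [0.3,[136.5,37,-74],[0,0,0]],
  [0.3,[136.5,37,-74],[0,0,0]],
  [0.6,[136.5,37,-74],[0,0,0]],
  [0.6,[136.5,37,-74],[0,0,0]],
], force=20)

```text
time_s: 65.05
tool_pos: [0.6419, 0.2653, 0.0274]
ee_rot: [3.141, 0.003, -2.904]
force: [0.6, 0.7, -0.0]
grip_width: 0.0343
gripper_force: 0.0
```

Request:
drive_tool([
  [1,[0,0,0],[0,0,0]],
  [1,[0,0,0],[0,0,0]],
  [1,[0,0,0],[0,0,0]],
  [1,[0,0,0],[0,0,0]],
])

```text
time_s: 65.45
tool_pos: [0.642, 0.265, 0.0268]
ee_rot: [3.141, 0.003, -2.904]
force: [-1.9, 0.0, 7.1]
grip_width: 0.0139
gripper_force: 21.1
```

Request:
drive_tool([
  [1,[-5.3,17.8,0],[0,0,6.65]],
  [1,[-13.1,35.7,0],[0,0,13.65]],
  [1,[-23.1,52.6,0],[0,0,20.65]],
  [1,[-34.9,68.1,0],[0,0,27.65]],
  [1,[-48.6,82,0],[0,0,34.65]],
  [1,[-48.6,82,0],[0,0,34.65]],
])

```text
time_s: 66.05
tool_pos: [0.5913, 0.3482, 0.0268]
ee_rot: [3.142, 0.001, -2.293]
force: [-3.1, -3.2, 6.7]
grip_width: 0.0139
gripper_force: 21.2
```

Request:
drive_tool([
  [1,[-15.3,12.2,0],[0,0,7]],
  [1,[-32,22.4,0],[0,0,14]],
  [1,[-49.8,30.5,0],[0,0,21]],
  [1,[-68.4,36.3,0],[0,0,28]],
  [1,[-87.6,39.9,0],[0,0,35]],
  [1,[-87.6,39.9,0],[0,0,35]],
])

```text
time_s: 66.65
tool_pos: [0.5034, 0.3863, 0.0268]
ee_rot: [-3.141, -0.0, -1.683]
force: [0.4, -7.2, 6.3]
grip_width: 0.0141
gripper_force: 21.1
```

Request:
drive_tool([
  [1,[-6,0,0],[0,0,2]],
  [1,[-11,0,0],[0,0,4]],
  [1,[-17,0,0],[0,0,6]],
  [1,[-22.5,0,0],[0,0,8]],
  [1,[-27,-0.3,0],[0,0,10]],
  [1,[-31,-0.5,0],[0,0,11.3]],
  [1,[-31,-0.5,0],[0,0,11.3]],
  [1,[-31,-0.5,0],[0,0,11.3]],
])

```text
time_s: 67.45
tool_pos: [0.4749, 0.3868, 0.0268]
ee_rot: [-3.14, 0.002, -1.492]
force: [-0.4, 0.8, 8.2]
grip_width: 0.0138
gripper_force: 21.3
```

Request:
drive_tool([
  [1,[-2,-0.1,0],[0,0,0]],
  [1,[-4,-0.3,0],[0,0,0]],
  [1,[-4,-0.3,0],[0,0,0]],
])

```text
time_s: 67.75
tool_pos: [0.4744, 0.3867, 0.0271]
ee_rot: [-3.134, 0.002, -1.493]
force: [18.3, 0.9, -1.7]
grip_width: 0.0136
gripper_force: 20.9
```

Request:
drive_tool([
  [1,[3,0.3,0],[0,0,0]],
  [1,[3.5,0.3,0],[0,0,0]],
  [0.4,[3.5,0.3,0],[0,0,0]],
  [0.4,[3.5,0.3,0],[0,0,0]],
  [0.4,[3.5,0.3,0],[0,0,0]],
  [0.4,[3.5,0,15],[0,0,0]],
  [0.4,[3.5,0,40],[0,0,0]],
  [0.4,[3.5,0,80],[0,0,0]],
  [0.4,[0,-45,110],[0,0,0]],
  [0.4,[-10,-95,120],[0,0,0]],
  [0.4,[-30,-145,120],[0,0,0]],
  [0.4,[-50,-195,120],[0,0,0]],
])

```text
time_s: 68.95
tool_pos: [0.4244, 0.2018, 0.146]
ee_rot: [-3.141, 0.001, -1.491]
force: [0.5, -0.8, -0.4]
grip_width: 0.0513
gripper_force: 0.0
```

Request:
drive_tool([
  [0.4,[-10,-40,10],[0,0,0]],
  [0.4,[-20,-90,20],[0,0,0]],
  [0.4,[-30,-140,20],[0,0,0]],
  [0.4,[-30,-190,20],[0,0,0]],
  [0.4,[-30,-210,20],[0,0,0]],
  [0.4,[-30,-210,20],[0,0,0]],
])

```text
time_s: 69.55
tool_pos: [0.395, -0.009, 0.1658]
ee_rot: [3.142, 0.001, -1.495]
force: [0.4, 0.3, 0.5]
grip_width: 0.0513
gripper_force: 0.0
```

Run:
```python
from h import *
s=grab('side','s11');t=grab('top','t11');print(robot.read_state()['tool_pos'])
def dark(im,p,r,th):
  u,v=proj(im,p).astype(int);m=(im['frame'][v-r:v+r,u-r:u+r].max(2)<th).astype(np.uint8)
  for c in cv2.findContours(m,0,1)[0]:
    if cv2.contourArea(c)>6:
      b=cv2.boundingRect(c);print('px',b[0]+u-r,b[1]+v-r,b[2:],(onz(im,b[0]+u-r+b[2]/2,b[1]+v-r+b[3]/2,.06)*1000).round(0))
print('knob expected 474,388');dark(t,[.474,.388,.06],14,75);dark(s,[.474,.388,.06],14,75)
# handle: red blob
for im in(t,s):
  h=cv2.cvtColor(im['frame'],cv2.COLOR_RGB2HSV)
  u,v=proj(im,[.593,-.066,.112]).astype(int);m=((h[...,0]<5)|(h[...,0]>175))&(h[...,1]>150)&(h[...,2]>100)
  k=np.zeros(m.shape,np.uint8);k[v-20:v+20,u-28:u+28]=m[v-20:v+20,u-28:u+28];n,l,st,ce=cv2.connectedComponentsWithStats(k);print((u,v),[(ce[i].round(0),st[i,4]) for i in range(1,n) if st[i,4]>30])
# blanks in slots along bench-y at x'=-40 and full
for y in range(230,350,6):
  q=proj(t,[.42,y/1000,.025]).round().astype(int);print(y,t['frame'][q[1],q[0]].tolist(),end=' ')
```

```text
[ 0.39501685 -0.0067686   0.16570324]
knob expected 474,388
px 286 333 (6, 9) [474. 388.  60.]
(np.int64(288), np.int64(193)) [(array([288., 193.]), np.int32(159))]
(np.int64(254), np.int64(166)) [(array([246., 157.]), np.int32(403)), (array([266., 151.]), np.int32(50))]
230 [120, 83, 51] 236 [145, 113, 77] 242 [124, 95, 65] 248 [119, 82, 56] 254 [126, 89, 62] 260 [107, 75, 50] 266 [116, 81, 55] 272 [130, 91, 65] 278 [130, 93, 64] 284 [220, 173, 117] 290 [249, 222, 153] 296 [249, 224, 155] 302 [142, 111, 75] 308 [124, 99, 68] 314 [231, 228, 180] 320 [233, 234, 189] 326 [232, 215, 162] 332 [250, 251, 225] 338 [250, 251, 226] 344 [230, 227, 185]
```

Run:
```python
from h import *
s=load('s11');t=load('t11');T0=load('top0')
for x in (.40,.44,.52):
  print(x,[s['frame'][tuple(proj(s,[x,.2655+(x-.457)*.0725+dy,.029]).round().astype(int)[::-1])].tolist() for dy in(-.012,.012)])
print('walnut before',[T0['frame'][tuple(proj(T0,[x,-.135,.025]).round().astype(int)[::-1])].tolist() for x in(.4,.5)])
h=s['frame'].max(2);u,v=proj(s,[.457,.2655,.029]).astype(int);m=(h[v-30:v+30,u-45:u+45]<130).astype(np.uint8)
for c in cv2.findContours(m,0,1)[0]:
  if cv2.contourArea(c)>60:
    w=np.array([onz(s,q[0][0]+u-45,q[0][1]+v-30,.027)[:2]*1000 for q in c],np.float32);print(cv2.minAreaRect(w))
```

```text
0.4 [[89, 59, 42], [83, 53, 34]]
0.44 [[89, 60, 41], [88, 58, 41]]
0.52 [[92, 60, 41], [89, 56, 40]]
walnut before [[98, 62, 41], [98, 59, 40]]
((431.9139404296875, 268.69537353515625), (83.07141876220703, 41.82942199707031), 5.5293989181518555)
((508.15069580078125, 280.654541015625), (38.47297286987305, 62.41954803466797), 4.3890838623046875)
```

```bash
python3 -c "
from cell import robot
print(robot.sign_off())"
```

```text
the job is handed in; nothing more can be done
None
```

Job handed in. Maple firmed up at about 52 mm (full, tray slot b), oak at about 66 mm (thin, reject bin), walnut at about 52 mm (full, tray slot a). Cherry was absent. The keeper is shut and the lever is up; the readings come from handle travel and force, since the gripper hid the pointer.

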